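# Walk the power supply into its dock and latch it

## Task

Walk the bench power supply forward into its docking frame: it is too wide to grip, so push by turns on the two black rubber bumpers at its near corners, never on the knobs, terminals and display between them, and feel for it binding between the rails: no push may exceed 20 N. It is home when it sits square against both rubber end buffers with the spring plug pressed in; then swing the keeper latch fully across its left bumper, let go, and leave the steel beaker, the jar and the brass weight alone.

Things in the scene. Friction and masses are not known exactly. Their poses are not given: they have to be found in the camera images.
- supply: Bench power supply: grey case 130 deep (x), 160 wide (y), 64 high, about 1 kg, on four rubber feet near its corners. Origin: centre of its underside; x points away from the robot into the dock, z up. Pushing one corner takes some 4 to 12 N, least if the push lifts a little, and turns it about its other feet. Far face at x = +65; near panel at x = -47, set back between the bumpers.
- bumper_left (a point): Centre of the flat near face of the left (+y) black rubber bumper: (-65, +69, +34) mm in the supply's frame. The bumper is 22 wide and reaches from z = 6 to 62. Push here.
- bumper_right (a point): The same on the right (-y) near corner, (-65, -69, +34) mm in the supply's frame. Push here by turns with the left one.
- controls: Knobs, terminals, switch and display on the supply's near panel, between y = -50 and +45, standing out to x = -60 (same frame as the supply): 5 mm behind the bumpers' faces. Not to be pushed.
- dock: The dock's two fixed aluminium guide rails, 28 high, straight from x = 0 to +62 mm, inner faces at y = +-82.5 (2.5 free each side). x points into the dock. The home supply has about y = 0 and yaw 0 here; its x is 0 give or take 16 mm, as the stop is adjustable. The case binds if one corner is pushed too far ahead: the push then climbs steeply, and pushing the other corner frees it.
- mouth (a point): Middle of the dock's open mouth, at (-37, 0, +14) mm in the dock's frame, where the flared ends of the rails begin, 31 mm wider in all than the straight part.
- plug (a joint): Spring plug in the middle of the stop carriage (back plate with two rubber end buffers, clamped behind the rails at a depth that differs from day to day and is not measured), in m: 0 standing out 10 mm in front of the buffers, 0.010 when the supply rests on both. It takes up to 3 N, less than the feet's drag. Home must be felt: on the buffers a corner stops and the push climbs past some 11 N.
- latch (a joint): Keeper latch on a vertical pivot at the dock's left front, in rad: 0 open (bar half-way between the dock's -x and +y), growing as it swings towards the robot and round counter-clockwise to its stop at 2.356, closed: bar along -y, close in front of the left bumper. Stays where it is left; about 1.5 N at the knob turn it. It strikes the bumper if the supply is not home.
- latch_pivot (a point): Axis of the latch at the bar's mid-height, on an arm of the stop carriage, left of the rails' mouth. The bar reaches 74 from here, is 10 thick and 12 high (31 to 43 above the bench), above the rails.
- latch_knob (a point): Centre of the upright black thumb knob on the latch bar, diameter 14, 22 high (43 to 65 above the bench), 58 from the pivot along the bar.
- beaker: Open steel beaker, diameter 77, 89 high, loose, to the left; origin centre of underside. Bystander.
- jar: White screw-cap jar, diameter 59, 72 high, loose, far left; origin centre of underside. Bystander.
- weight: Brass weight with a neck, diameter 34, 23 high, loose, left of the supply; origin centre of underside. Bystander.

How it is judged:
By the outcome, as a careful person would: the job done as asked, in the order asked, and still so for the second after the job is handed in, with the robot touching nothing.
It also fails if it takes over 72 s, if anything falls off the work surface, if the arm or the gripper's body presses on something with over 40 N, if the wrist force passes 120 N, or if a joint passes its speed limit or range.

## Robot

A 7-joint arm with a two-finger parallel gripper is mounted at the origin on a cart in front of the work surface, level with it; the furniture and walls round the work are solid. World frame = base frame: x ahead of the robot, y to its left, z up, the work surface at z = 0. Lengths are in mm, angles in degrees, forces in N, time in s.
With the tool pointing down it reaches from about 425 to 1025 mm from the base axis. Payload 9.4 kg.
Tool frame: the origin (TCP) lies on the centre line of the jaws, within the pads' length; the fingertips stand 14 mm ahead of it and the grasp point (between the pads) lies 5 mm behind it (tip_extent is the distance from the TCP to the fingertips, in mm); z points along the fingers, y is the direction in which the jaws open and shut (so a half turn about z gives the same grasp; the last joint's range is limited). The gripper opens to 93 mm and grips with 3 to 60 N. Pads are 15 mm wide; open, the fingers measure 128 mm over their backs; the gripper's body (75 mm by 188 mm) begins 65 mm behind the grasp point.
Start: joints at [-80.942, 34.337, -0.143, 91.639, 0.103, 54.024, -4.572], TCP at [168.674, 705.105, 232.618] pointing down, gripper open.
Joint ranges: [-147.43, 147.43], [-19.82, 112.94], [-74.19, 73.91], [6.32, 146.72], [-59.91, 239.91], [6.04, 106.73], [-150.56, 150.56]. Speed limits (degrees/s): [127.2, 127.2, 172.46, 172.46, 180, 180, 180].

## Interface

Orientations are given as a 3x3 rotation matrix whose columns are the frame's x, y, z axes.
In Python, from station import * gives the robot as it stands. The module is installed in compiled form; this text tells all that it offers.
- The arm moves only by the shell command python3 -m inch 'ROWS' [FORCE]. ROWS is JSON, a list of rows, each an object of numbers: "x", "y", "z": the shift along the world's x, y, z in units of 30 mm (1.0 is 30 mm); "turn": the turn about the world's z in units of 10 degrees (1.0 is 10 degrees); "hand": the opening, from 0 (shut) to 1 (fully open). In form: [{"x": .., "y": .., "z": .., "turn": .., "hand": ..}, ...]. A call has 1 to 10 rows; each row shifts and turns the commanded pose from where the row before left it; what a row does not reach is not made up. A row lasts 1/8 s, in which the tool goes at most 62.5 mm and 10.7 degrees, less where a joint would pass 70% of its speed; a pose out of reach is approached as far as the arm can. A call is refused whole if a number of a shift passes 1 or a number of a turn 1, either way. A call with a gripper value outside its range is refused whole. The fingers move at their own pace and stop on an object; FORCE is the grip in N (left out, the last holds). Time passes only in rows, so rows that do not move let the fingers close. It gives the time, the measured TCP pose, the force and the opening at its end, in the units of the state.
- read_state(): the state, without advancing time (a new reading comes with each control period).
- get_image(name): name is "scene" or "top"; returns a dict with "image" (400x640x3 uint8, red, green, blue), "z_map" (400x640 float32, mm along the optical axis (not along the pixel's ray), 0 where there is no reading), "mtx" (3x3 intrinsics, pixels), "xyz" and "attitude" of the camera in the world. Camera axes: x right, y down, z forward; pixel columns grow to the right and rows downward; lengths in mm; the calibration is good to about 2 mm. A picture is of the moment at which its call begins.
- hand_in(): hands the job in, once; it reports no verdict.
The state is a dict: "t": time; "q": joint angles; "joint_vel": joint speeds; "joint_torque": joint torques, N m; "tcp_pos": TCP position; "orientation": TCP orientation; "contact_force": force on the tool from outside, world axes, zero at the start; "moment": the same for the moment, N m; "finger_gap": finger opening in mm.
Only numpy, scipy, OpenCV 4.12 (cv2) and the standard library are available. Lean on these libraries where they do the work, as an engineer would, in place of code of your own. Each camera call takes 0.05 s, during which the arm holds its last target.

## Working session

There is one attempt and no reset: what is moved stays moved. The work goes in short steps, Python scripts to look and compute and a shell command to move; the robot and the scene stay as the last step left them, time stands still between calls to the robot, and variables do not carry over. Pictures are saved under pics/ and viewed, and the job is handed in when it is done.

```bash
mkdir -p pics; cat > h.py <<'E'
from station import *
import numpy as np, cv2
def snap(n,fn):
    d=get_image(n); cv2.imwrite('pics/'+fn,d['image'][:,:,::-1]); np.savez(n+'.npz',**{k:np.array(v) for k,v in d.items()}); return d
def ray(d,u,v,z):
    R=np.array(d['attitude']);o=np.array(d['xyz']);K=np.array(d['mtx'])
    r=R@np.linalg.inv(K)@np.array([u,v,1.]);return o+r*(z-o[2])/r[2]
def cloud(d):
    K=np.array(d['mtx']);Z=np.array(d['z_map']);v,u=np.mgrid[0:400,0:640]
    p=np.stack([(u-K[0,2])/K[0,0]*Z,(v-K[1,2])/K[1,1]*Z,Z],-1)
    P=p@np.array(d['attitude']).T+np.array(d['xyz']);P[Z==0]=np.nan;return P
E
python3 - <<'E'
from h import *
for n in('scene','top'):
    d=snap(n,n+'0.png');print(n,d['xyz'],np.array(d['attitude']).round(3).tolist(),np.array(d['mtx']).tolist())
s=read_state();print(s)
E
```

```text
scene [272.68430953 620.50262654 791.19433426] [[-0.854, -0.391, 0.342], [-0.52, 0.643, -0.563], [0.0, -0.659, -0.753]] [[446.11900823634016, 0.0, 315.8787800029342], [0.0, 446.11900823634016, 201.1078091403032], [0.0, 0.0, 1.0]]
top [ 423.38515537   54.47291958 1238.89566225] [[-0.011, -0.988, 0.154], [-1.0, 0.015, 0.023], [-0.025, -0.154, -0.988]] [[517.0951199079157, 0.0, 328.34982704115345], [0.0, 517.0951199079157, 201.03290189628754], [0.0, 0.0, 1.0]]
{'t': 0.1, 'q': array([-80.94113692,  34.38025681,  -0.14640416,  91.67433277,
         0.10350505,  54.02184865,  -4.57204701]), 'joint_vel': array([-0.09657706, -0.07435921, -0.01443909, -0.02937466,  0.03100118,
        0.0605934 , -0.01692907]), 'joint_torque': array([ 5.04081283e-03, -7.66557097e+01,  1.50233075e+00, -2.52934563e+01,
       -5.22600277e-02,  1.36673942e-02,  6.89966782e-05]), 'tcp_pos': array([168.58893383, 704.72687896, 231.85459935]), 'orientation': array([[-9.72576676e-01,  2.32582403e-01, -1.88144870e-04],
       [ 2.32582446e-01,  9.72575790e-01, -1.31858011e-03],
       [-1.23693385e-04, -1.32617945e-03, -9.99999113e-01]]), 'contact_force': array([ 1.18613963, -0.60460727, -0.0720248 ]), 'moment': array([ 0.01175795, -0.03561494, -0.0036009 ]), 'finger_gap': 92.95998436786908}
```

View pics/scene0.png

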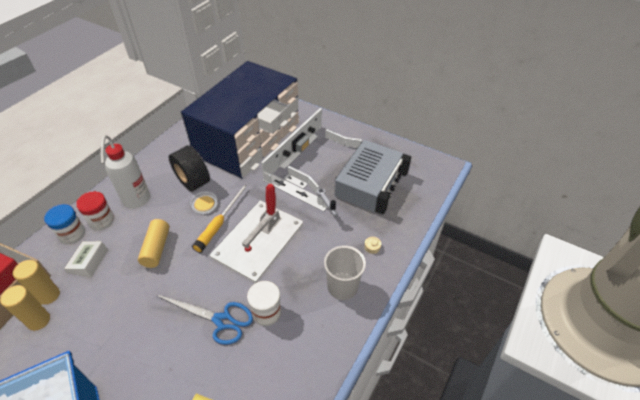

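View pics/top0.png

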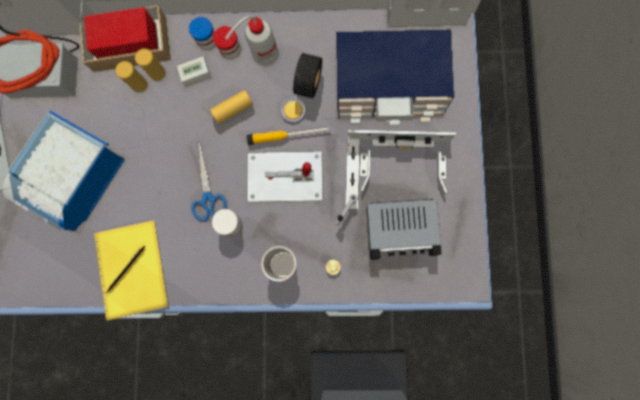

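Top view: the supply is at about (404,228) with its bumpers at (375,253) and (434,250). The dock rails are at about (352,172) and (443,172), the stop plate at (400,138), the latch knob near (341,217), the brass weight at (333,268) and the beaker at (279,264). I'll zoom in and measure.

```bash
python3 - <<'E'
from h import *
d=dict(np.load('top.npz'));im=d['image'][:,:,::-1]
c=im[110:290,320:470];cv2.imwrite('pics/topz.png',cv2.resize(c,None,fx=3.3,fy=3.3,interpolation=cv2.INTER_CUBIC))
P=cloud(d)
Z=P[...,2]
# supply top: z 58..70 grey
roi=np.zeros((400,640),bool);roi[185:265,360:450]=1
m=roi&(Z>57)&(Z<72)
print(m.sum(),np.nanmedian(Z[m]))
pts=P[m][:,:2].astype(np.float32)
r=cv2.minAreaRect(pts);print(r);print(cv2.boxPoints(r))
for v in range(120,262,6): print(v,' '.join('%4.0f'%z for z in Z[v,335:460:4]))
for u,v in [(328,200),(400,300),(470,200)]: print(P[v,u])
d=dict(np.load('scene.npz'));im=d['image'][:,:,::-1]
c=im[95:275,255:445];cv2.imwrite('pics/scz.png',cv2.resize(c,None,fx=3.3,fy=3.3,interpolation=cv2.INTER_CUBIC))
E
```

```text
3450 61.80369976407087
((541.54541015625, -89.63597869873047), (129.36190795898438, 160.40731811523438), 2.754688262939453)
[[ 473.08466   -12.633559]
 [ 480.79376  -172.8555  ]
 [ 610.00616  -166.6384  ]
 [ 602.29706    -6.416458]]
120   -5   -3   -5    2   11   14   12   -2   -5   -2    1  108  107  103  104  101  106  104  103   99   -5   -2   13   13    0   -2   -0    2   -1   -1    5    1
126    0   -0  nan    1   -5   -3   -1   -0    0   -4    1   -2    1    1    1   -1   -3    1    1    1   -2   -5    0   -0    1   -2    1   -1   -1    4    2   -1
132   -4   -7   -2   -2   62   61   60   57   62   58   65   63   62   61   62   62   63   62   61   63   60   61   62   -0    0   -3    2   -2   -1    1   -4    1
138   -0   -1   -1   -3    9   15   13   17   10   20   14   37   44   20   22   40   48   46   51   48   42   26   28   36   33   26   29   33   36   32    2    1
144    1   -2    1   -4    3   -1   -2   -3   -2    3    0    2   -0    2    3   -3   40   41   39   43   -2   -0    2   32    5   -3   -1   -0    1    6    4    1
150   -1   -3    1   -5    1    2   -1   -4   -
[... 2500 characters left out ...]
9   61   61   59   65   61   61   61   61   56   63    1   -0   -2    0   -4
246   -1    4   -1    1   -0    2   -4   -1   -0   61   64   60   62   62   61   58   64   61   65   64   60   57   59   62   57   66   61    6   -2   -1    2   -0
252   -5    1    2   -0   -3   -2   -2   -2   -4   57   62   64    2   37   44   -0   25   29   -2    1   25    7   26   -5   49   64   63    1   -1    3    1   -4
258    2    1    1   -3    1    1    2    1    1   56   62   59   -1    2   -2    1   -0    1   -1    2    0   -1   -1   -0    1    3    3   -2    1    4    2   -2
[619.95075284  84.31369695  -1.53739367]
[379.51120966 -82.03124459   0.55981646]
[ 6.14530003e+02 -2.58069897e+02 -4.28357437e-01]
```

```bash
sleep 0
```

```text
(no output)
```

View pics/topz.png

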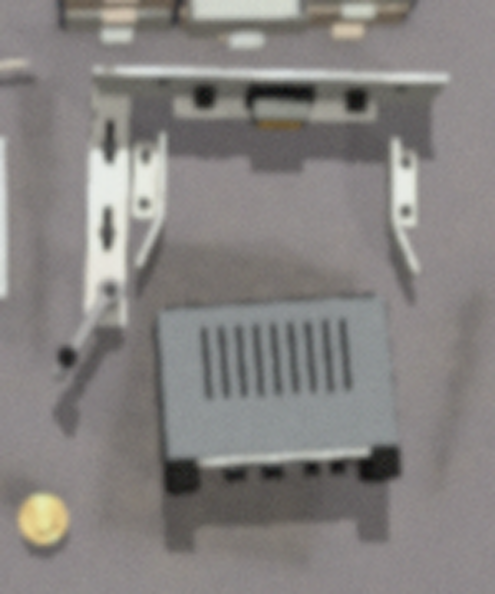

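View pics/scz.png

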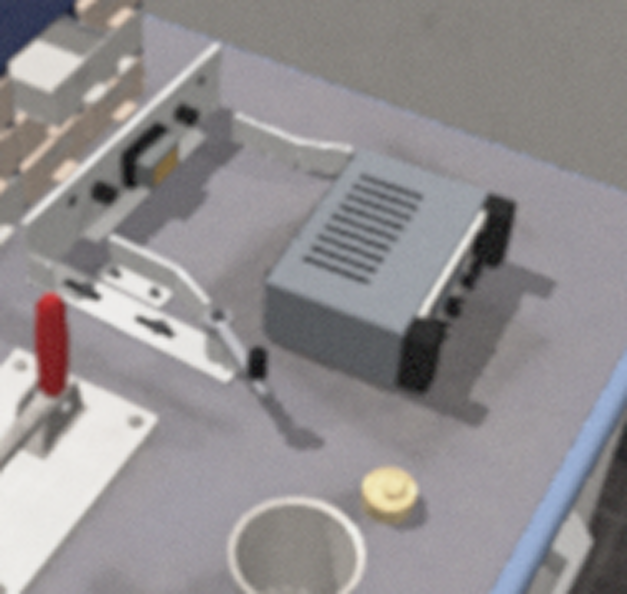

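```bash
python3 - <<'E'
from h import *
d=dict(np.load('top.npz'))
f=lambda n,x,y,z:print(n,ray(d,320+x/3.3,110+y/3.3,z)[:2].round(1))
f('L far',166,135,28);f('L near',163,213,28);f('L flare',139,266,28)
f('R far',391,140,28);f('R near',394,222,28);f('R flare',416,271,28)
f('plate L',95,68,62);f('plate R',449,74,62)
f('plate near edge L',95,77,62);f('plate R',449,82,62)
f('bufL',205,107,35);f('bufR',356,110,35);f('plugtip',280,126,35)
f('pivot',109,290,43);f('knob',66,356,65)
f('weight',44,520,23);
f('sup farL',160,312,64);f('farR',382,296,64);f('BL',183,492,62);f('BR',382,480,62);f('nearLcorner',167,492,62);f('nearRcorner',400,478,62)
f('panel l',200,463,64);f('panel r',370,450,64)
P=cloud(d)
Z=P[...,2]
# weight, beaker, jar
for n,(a,b,c,e),lo,hi in [('weight',(258,278,322,345),8,40),('beaker',(240,290,255,302),70,110),('jar',(205,240,205,245),55,90),('bench edge',(290,320,320,460),-6,6)]:
    q=P[a:b,c:e].reshape(-1,3);q=q[(q[:,2]>lo)&(q[:,2]<hi)];print(n,q.min(0).round(),q.max(0).round())
E
```

```text
L far [733.1 -19.4]
L near [675.2 -15.8]
L flare [636.6   2.3]
R far [ 726.5 -182.1]
R near [ 665.9 -181.6]
R flare [ 629.8 -195.7]
plate L [774.4  32. ]
plate R [ 765.2 -218.5]
plate near edge L [767.7  32.1]
plate R [ 759.4 -218.2]
bufL [751.7 -47.7]
bufR [ 747.4 -156.6]
plugtip [ 736.5 -101.4]
pivot [617.   24.6]
knob [567.6  55.7]
weight [456.3  73.1]
sup farL [597.6 -10. ]
farR [ 606.5 -164. ]
BL [473.1 -22.9]
BR [ 479.5 -158.9]
nearLcorner [473.2 -12. ]
nearRcorner [ 480.8 -171.2]
panel l [492.6 -34.9]
panel r [ 500.  -151.2]
weight [441.  58.  11.] [474.  90.  25.]
beaker [427. 156.  70.] [502. 231.  95.]
jar [532. 290.  57.] [589. 350.  79.]
bench edge [ 355. -222.   -6.] [405. 106.   6.]
```

The supply is at about (541,-90) with yaw +2.8°. The dock yaw is about -2° and its centre line passes through (671,-98.7). The supply therefore sits about 4 mm left of the line and is turned about 5° to the left. I'll push with the fingers shut and the jaw axis along x, left bumper first.

```bash
python3 -m inch '[{"x":1,"y":-1,"turn":-0.35,"hand":0},{"x":1,"y":-1,"turn":-0.35,"hand":0},{"x":1,"y":-1,"turn":-0.35,"hand":0},{"x":1,"y":-1,"turn":-0.35,"hand":0},{"x":1,"y":-1,"turn":-0.35,"hand":0},{"x":1,"y":-1,"turn":-0.35,"hand":0},{"x":1,"y":-1,"turn":-0.35,"hand":0},{"x":1,"y":-1,"turn":-0.35,"hand":0},{"x":1,"y":-1,"turn":-0.35,"hand":0},{"x":1,"y":-1,"turn":-0.35,"hand":0}]'
python3 -m inch '[{"y":-1,"turn":-0.31},{"y":-1,"turn":-0.31},{"y":-1,"turn":-0.31},{"y":-1,"turn":-0.31},{"y":-1,"turn":-0.31},{"y":-1,"turn":-0.31},{"y":-1,"turn":-0.31},{"y":-1,"turn":-0.31},{"y":-1,"turn":-0.31},{"y":-1,"turn":-0.31}]'
```

```text
invalid input
invalid input
```

```bash
python3 -m inch '[{"x":1,"y":-1,"z":0,"turn":-0.35,"hand":0},{"x":1,"y":-1,"z":0,"turn":-0.35,"hand":0},{"x":1,"y":-1,"z":0,"turn":-0.35,"hand":0},{"x":1,"y":-1,"z":0,"turn":-0.35,"hand":0},{"x":1,"y":-1,"z":0,"turn":-0.35,"hand":0},{"x":1,"y":-1,"z":0,"turn":-0.35,"hand":0},{"x":1,"y":-1,"z":0,"turn":-0.35,"hand":0},{"x":1,"y":-1,"z":0,"turn":-0.35,"hand":0},{"x":1,"y":-1,"z":0,"turn":-0.35,"hand":0},{"x":1,"y":-1,"z":0,"turn":-0.35,"hand":0}]'
```

```text
t: 1.35
tcp_pos: [469.4, 404.0, 232.4]
orientation: [[-0.662, 0.75, -0.0], [0.75, 0.662, -0.0], [-0.0, -0.001, -1.0]]
contact_force: [0.5, 0.2, -0.5]
finger_gap: 1.3
```

```bash
python3 -m inch '[{"x":0,"y":-1,"z":0,"turn":-0.31,"hand":0},{"x":0,"y":-1,"z":0,"turn":-0.31,"hand":0},{"x":0,"y":-1,"z":0,"turn":-0.31,"hand":0},{"x":0,"y":-1,"z":0,"turn":-0.31,"hand":0},{"x":0,"y":-1,"z":0,"turn":-0.31,"hand":0},{"x":0,"y":-1,"z":0,"turn":-0.31,"hand":0},{"x":0,"y":-1,"z":0,"turn":-0.31,"hand":0},{"x":0,"y":-1,"z":0,"turn":-0.31,"hand":0},{"x":0,"y":-1,"z":0,"turn":-0.31,"hand":0},{"x":-0.25,"y":-1,"z":0,"turn":-0.31,"hand":0}]'
python3 -m inch '[{"x":-0.25,"y":-1,"z":0,"turn":-0.31,"hand":0},{"x":-0.25,"y":-1,"z":0,"turn":-0.31,"hand":0},{"x":-0.2,"y":-1,"z":0,"turn":-0.31,"hand":0},{"x":0,"y":-1,"z":-0.5,"turn":-0.31,"hand":0},{"x":0,"y":-0.2,"z":-1,"turn":0,"hand":0},{"x":0,"y":0,"z":-1,"turn":0,"hand":0},{"x":0,"y":0,"z":-1,"turn":0,"hand":0},{"x":0,"y":0,"z":-1,"turn":0,"hand":0},{"x":0,"y":0,"z":-1,"turn":0,"hand":0},{"x":0,"y":0,"z":0,"turn":0,"hand":0}]'
```

```text
t: 2.6
tcp_pos: [461.2, 103.1, 232.6]
orientation: [[-0.179, 0.984, 0.0], [0.984, 0.179, -0.0], [-0.0, 0.0, -1.0]]
contact_force: [0.5, -0.3, -1.2]
finger_gap: 0.7
t: 3.85
tcp_pos: [438.7, -21.8, 66.5]
orientation: [[0.034, 0.999, -0.004], [0.999, -0.034, -0.0], [-0.0, -0.004, -1.0]]
contact_force: [0.3, 0.3, -0.4]
finger_gap: 0.6
```

```bash
python3 -m inch '[{"x":0,"y":0,"z":-1,"turn":0,"hand":0},{"x":0.3,"y":0,"z":-0.2,"turn":0,"hand":0},{"x":0.1,"y":0,"z":0,"turn":0,"hand":0},{"x":0.1,"y":0,"z":0,"turn":0,"hand":0}]'
python3 -c "
from h import *
snap('top','t1.png');s=read_state();print(s['contact_force'])
import cv2
c=cv2.imread('pics/t1.png')[110:290,320:470];cv2.imwrite('pics/t1.png',cv2.resize(c,None,fx=3.3,fy=3.3,interpolation=cv2.INTER_CUBIC))"
```

```text
t: 4.35
tcp_pos: [455.8, -20.9, 32.7]
orientation: [[0.032, 0.999, 0.001], [0.999, -0.032, -0.0], [-0.0, 0.001, -1.0]]
contact_force: [-0.8, 0.8, -0.5]
finger_gap: 0.0
[ 1.25511319  0.2718023  -0.71132202]
```

View pics/t1.png

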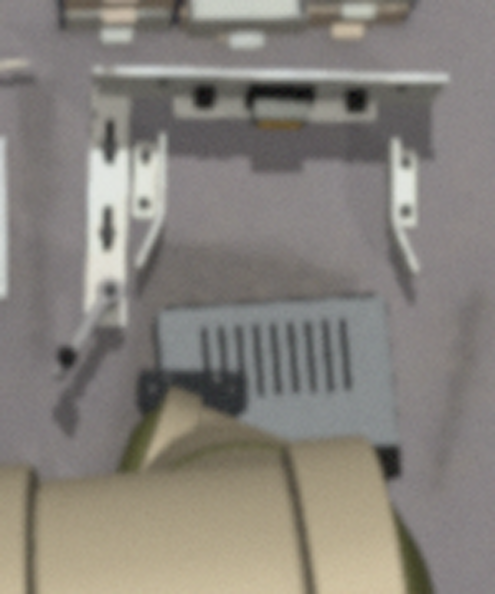

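The far edge and the right side stay visible past the arm. The hand is behind the left bumper, about to touch.

```bash
for i in 1; do python3 -m inch '[{"x":0.1,"y":0,"z":0,"turn":0,"hand":0},{"x":0.1,"y":0,"z":0,"turn":0,"hand":0}]'; done; python3 -m inch '[{"x":0.1,"y":0,"z":0.03,"turn":0,"hand":0}]';python3 -m inch '[{"x":0.1,"y":0,"z":0.03,"turn":0,"hand":0}]'
```

```text
t: 4.65
tcp_pos: [458.8, -20.7, 31.9]
orientation: [[0.032, 0.999, -0.004], [0.999, -0.032, 0.001], [0.001, -0.004, -1.0]]
contact_force: [-10.2, 0.4, 9.3]
finger_gap: 0.6
t: 4.78
tcp_pos: [462.2, -20.5, 32.5]
orientation: [[0.032, 0.999, -0.004], [0.999, -0.032, 0.001], [0.001, -0.004, -1.0]]
contact_force: [-2.9, 1.6, -1.7]
finger_gap: 0.7
t: 4.9
tcp_pos: [466.5, -20.6, 33.4]
orientation: [[0.032, 0.999, -0.002], [0.999, -0.032, 0.0], [0.0, -0.002, -1.0]]
contact_force: [-3.5, 1.0, -0.9]
finger_gap: 0.7
```

```bash
python3 -m inch '[{"x":0.1,"y":0,"z":0.03,"turn":0,"hand":0},{"x":0.1,"y":0,"z":0.03,"turn":0,"hand":0}]';python3 -m inch '[{"x":0.1,"y":0,"z":0.03,"turn":0,"hand":0},{"x":0.1,"y":0,"z":0.03,"turn":0,"hand":0}]'
cat >> h.py <<'E'
def sup(fn=None,save=True):
    d=get_image('top')
    if fn: cv2.imwrite('pics/'+fn,cv2.resize(d['image'][100:290,320:470,::-1],None,fx=3,fy=3,interpolation=cv2.INTER_CUBIC))
    np.savez('top.npz',**{k:np.array(v) for k,v in d.items()})
    return d
def edges(d, cx):
    """subpixel far edge of supply by grey-vs-blue depth: use z_map columns; cx approx centre x"""
    P=cloud(d);Z=P[...,2]
    out=[]
    M=((Z>54)&(Z<74)&(P[...,0]>cx-70)&(P[...,0]<cx+75)&(P[...,1]>-200)&(P[...,1]<20)).astype(np.uint8)
    M=cv2.morphologyEx(M,cv2.MORPH_OPEN,np.ones((3,3)))
    far=[];right=[]
    for u in range(360,450):
        r=np.where(M[:,u])[0]
        if len(r)>8: far.append(ray(d,u,r.min()-.5,64)[:2])
    for v in range(130,262):
        r=np.where(M[v])[0]
        if len(r)>5: right.append(ray(d,r.max()+.5,v,64)[:2])
    return np.array(far),np.array(right)
def fit(cx):
    d=sup('cur.png')
    f,r=edges(d,cx)
    # robust far line x=a+b*y
    def rob(t,s):
        k=np.ones(len(t),bool)
        for _ in range(6):
            c=np.polyfit(t[k],s[k],1);e=np.abs(np.polyval(c,t)-s);k=e<max(2.0,1.5*np.median(e[k]))
        return c,k.sum()
    c,n=rob(f[:,1],f[:,0]); yaw=-np.degrees(np.arctan(c[0]))
    c2,n2=rob(r[:,0],r[:,1]); yaw2=np.degrees(np.arctan(c2[0]))
    # corner far-right intersection
    y=(c2[1]+c2[0]*c[1])/(1-c2[0]*c[0]);x=np.polyval(c,y)
    t=np.radians(yaw);R=np.array([[np.cos(t),-np.sin(t)],[np.sin(t),np.cos(t)]])
    ctr=np.array([x,y])-R@np.array([65,-80])
    D=np.radians(-2.1);Rd=np.array([[np.cos(D),-np.sin(D)],[np.sin(D),np.cos(D)]])
    rel=Rd.T@(ctr-np.array([671,-98.7]))
    print('yaw far %.2f (n%d) right %.2f (n%d) corner %.1f %.1f ctr %s dock %s relyaw %.2f'%(yaw,n,yaw2,n2,x,y,ctr.round(1),rel.round(1),yaw+2.1), 'bumpers L',(ctr+R@[-65,69]).round(1),'R',(ctr+R@[-65,-69]).round(1))
E
python3 -c "
from h import *
fit(548)"
```

```text
t: 5.15
tcp_pos: [473.3, -20.8, 35.2]
orientation: [[0.032, 0.999, -0.0], [0.999, -0.032, 0.0], [0.0, -0.0, -1.0]]
contact_force: [-3.0, 0.7, -1.6]
finger_gap: 0.4
t: 5.4
tcp_pos: [479.3, -20.9, 37.0]
orientation: [[0.032, 0.999, -0.0], [0.999, -0.032, -0.0], [-0.0, -0.0, -1.0]]
contact_force: [-2.0, 0.3, -2.0]
finger_gap: 0.6
yaw far -2.49 (n58) right -2.54 (n54) corner 614.4 -172.9 ctr [553.  -90.1] dock [-118.3    4.2] relyaw -0.39 bumpers L [491.  -18.4] R [ 485.  -156.2]
```

View pics/cur.png

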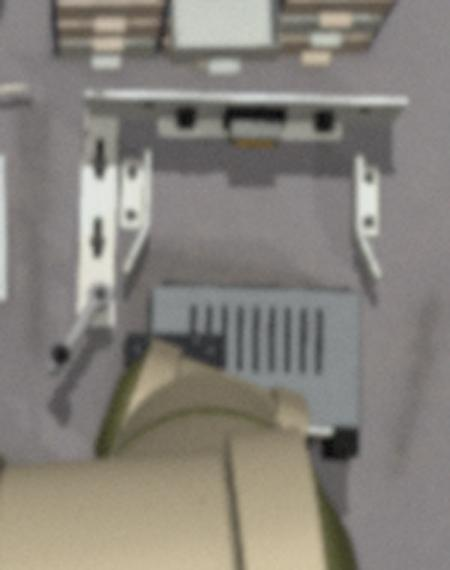

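```bash
python3 -m inch '[{"x":0.1,"y":0,"z":0.03,"turn":0,"hand":0},{"x":0.1,"y":0,"z":0.03,"turn":0,"hand":0}]';python3 -m inch '[{"x":0.1,"y":0,"z":0.03,"turn":0,"hand":0},{"x":0.1,"y":0,"z":0.03,"turn":0,"hand":0}]'
python3 -c "
from h import *
fit(555)"
```

```text
t: 5.7
tcp_pos: [485.3, -20.9, 38.8]
orientation: [[0.032, 0.999, -0.0], [0.999, -0.032, -0.0], [-0.0, -0.0, -1.0]]
contact_force: [-3.5, 1.0, -2.1]
finger_gap: 0.7
t: 5.95
tcp_pos: [491.4, -20.9, 40.7]
orientation: [[0.032, 0.999, 0.0], [0.999, -0.032, -0.0], [-0.0, 0.0, -1.0]]
contact_force: [-2.5, 1.4, -1.5]
finger_gap: 0.2
yaw far -5.61 (n65) right -6.26 (n53) corner 617.1 -178.1 ctr [560.2 -92.1] dock [-110.9    2.5] relyaw -3.51 bumpers L [502.3 -17.1] R [ 488.8 -154.5]
```

```bash
python3 -m inch '[{"x":-1,"y":0,"z":-0.1,"turn":0,"hand":0},{"x":-0.1,"y":-0.9,"z":-0.2,"turn":0,"hand":0},{"x":0,"y":-1,"z":0,"turn":0,"hand":0},{"x":0,"y":-1,"z":0,"turn":0,"hand":0},{"x":0,"y":-1,"z":0,"turn":0,"hand":0},{"x":0.1,"y":-0.6,"z":0,"turn":0,"hand":0},{"x":0.1,"y":0,"z":0,"turn":0,"hand":0}]';python3 -m inch '[{"x":0.1,"y":0,"z":0.03,"turn":0,"hand":0},{"x":0.1,"y":0,"z":0.03,"turn":0,"hand":0}]'
python3 -m inch '[{"x":0.1,"y":0,"z":0.03,"turn":0,"hand":0}]'
```

```text
t: 6.88
tcp_pos: [465.1, -157.2, 31.8]
orientation: [[0.035, 0.999, 0.002], [0.999, -0.035, -0.001], [-0.001, 0.002, -1.0]]
contact_force: [-0.7, 0.5, -0.4]
finger_gap: 0.5
t: 7.12
tcp_pos: [470.6, -154.7, 33.5]
orientation: [[0.031, 1.0, -0.0], [1.0, -0.031, 0.0], [0.0, -0.0, -1.0]]
contact_force: [0.4, -0.5, -0.1]
finger_gap: 0.3
t: 7.25
tcp_pos: [473.6, -155.0, 34.4]
orientation: [[0.031, 1.0, 0.0], [1.0, -0.031, 0.0], [0.0, 0.0, -1.0]]
contact_force: [0.1, -0.6, 0.1]
finger_gap: 0.3
```

```bash
python3 -m inch '[{"x":0.1,"y":0,"z":0.03,"turn":0,"hand":0},{"x":0.07,"y":0,"z":0.03,"turn":0,"hand":0}]';python3 -m inch '[{"x":0.1,"y":0,"z":0.03,"turn":0,"hand":0},{"x":0.1,"y":0,"z":0.03,"turn":0,"hand":0}]'
python3 -m inch '[{"x":0.1,"y":0,"z":0.03,"turn":0,"hand":0},{"x":0.1,"y":0,"z":0.03,"turn":0,"hand":0}]'
python3 -c "
from h import *
fit(565)"
```

```text
t: 7.5
tcp_pos: [477.5, -155.7, 36.0]
orientation: [[0.032, 0.999, -0.002], [0.999, -0.032, 0.0], [0.0, -0.002, -1.0]]
contact_force: [-2.5, -0.7, -1.7]
finger_gap: 0.4
t: 7.75
tcp_pos: [483.9, -156.0, 37.9]
orientation: [[0.033, 0.999, -0.001], [0.999, -0.033, -0.0], [-0.0, -0.001, -1.0]]
contact_force: [-3.8, -1.1, -0.8]
finger_gap: 0.5
t: 8.0
tcp_pos: [490.4, -156.0, 39.7]
orientation: [[0.032, 0.999, -0.0], [0.999, -0.032, -0.0], [-0.0, -0.0, -1.0]]
contact_force: [-4.0, -1.2, -2.3]
finger_gap: 0.7
yaw far -2.61 (n62) right -23.85 (n11) corner 629.5 -176.8 ctr [568.2 -93.9] dock [-102.9    1. ] relyaw -0.51 bumpers L [506.4 -22.1] R [ 500.1 -159.9]
```

View pics/cur.png

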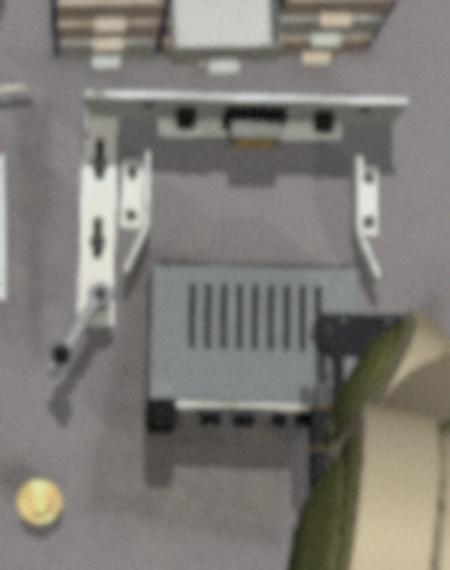

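```bash
python3 -m inch '[{"x":0.13,"y":-0.04,"z":0.03,"turn":0,"hand":0},{"x":0.13,"y":-0.04,"z":0.03,"turn":0,"hand":0}]'
python3 -m inch '[{"x":-1,"y":0,"z":-0.1,"turn":0,"hand":0},{"x":-0.1,"y":0.9,"z":-0.3,"turn":0,"hand":0},{"x":0,"y":1,"z":0,"turn":0,"hand":0},{"x":0.2,"y":1,"z":0,"turn":0,"hand":0},{"x":0.4,"y":1,"z":0,"turn":0,"hand":0},{"x":0.2,"y":0.7,"z":0,"turn":0,"hand":0},{"x":0,"y":0,"z":0,"turn":0,"hand":0}]'
python3 -c "
from h import *
fit(570)"
```

```text
t: 8.3
tcp_pos: [498.3, -158.3, 41.6]
orientation: [[0.032, 0.999, -0.0], [0.999, -0.032, -0.0], [-0.0, -0.0, -1.0]]
contact_force: [-3.2, -1.1, -1.8]
finger_gap: 0.5
t: 9.18
tcp_pos: [490.9, -18.3, 29.7]
orientation: [[0.029, 1.0, 0.002], [1.0, -0.029, 0.001], [0.001, 0.002, -1.0]]
contact_force: [-0.7, 0.2, 0.8]
finger_gap: 0.2
yaw far 0.37 (n56) right 0.24 (n53) corner 639.8 -171.1 ctr [574.3 -91.5] dock [-96.9   3.6] relyaw 2.47 bumpers L [508.8 -22.9] R [ 509.7 -160.9]
```

```bash
python3 -m inch '[{"x":0.14,"y":-0.07,"z":0.0,"turn":0,"hand":0},{"x":0.1,"y":-0.05,"z":0.02,"turn":0,"hand":0},{"x":0.1,"y":0,"z":0.03,"turn":0,"hand":0}]'
python3 -m inch '[{"x":0.13,"y":0,"z":0.03,"turn":0,"hand":0},{"x":0.13,"y":0,"z":0.03,"turn":0,"hand":0}]'
python3 -m inch '[{"x":0.13,"y":0,"z":0.03,"turn":0,"hand":0},{"x":0.13,"y":0,"z":0.03,"turn":0,"hand":0}]'
python3 -c "
from h import *
fit(580)"
```

```text
t: 9.6
tcp_pos: [498.6, -24.8, 30.9]
orientation: [[0.034, 0.999, -0.001], [0.999, -0.034, -0.0], [-0.0, -0.001, -1.0]]
contact_force: [-1.5, 0.3, -1.5]
finger_gap: 0.4
t: 9.85
tcp_pos: [506.7, -23.7, 32.7]
orientation: [[0.032, 0.999, -0.001], [0.999, -0.032, 0.0], [0.0, -0.001, -1.0]]
contact_force: [-2.7, 1.0, -1.7]
finger_gap: 0.8
t: 10.1
tcp_pos: [514.9, -23.7, 34.6]
orientation: [[0.032, 0.999, -0.0], [0.999, -0.032, 0.0], [0.0, -0.0, -1.0]]
contact_force: [-3.2, 2.2, -1.1]
finger_gap: 0.6
yaw far -3.42 (n64) right -4.90 (n54) corner 645.4 -177.4 ctr [585.3 -93.7] dock [-85.9   1.9] relyaw -1.32 bumpers L [524.5 -20.9] R [ 516.2 -158.7]
```

```bash
python3 -m inch '[{"x":0.12,"y":0,"z":0.03,"turn":0,"hand":0},{"x":0.12,"y":0,"z":0.03,"turn":0,"hand":0}]'
python3 -m inch '[{"x":-1,"y":0,"z":-0.1,"turn":0,"hand":0},{"x":-0.2,"y":-0.9,"z":-0.1,"turn":0,"hand":0},{"x":0,"y":-1,"z":0,"turn":0,"hand":0},{"x":0.2,"y":-1,"z":0,"turn":0,"hand":0},{"x":0.2,"y":-1,"z":0,"turn":0,"hand":0},{"x":0.1,"y":-0.6,"z":0,"turn":0,"hand":0},{"x":0,"y":0,"z":0,"turn":0,"hand":0}]'
python3 -c "
from h import *
fit(587)"
```

```text
t: 10.4
tcp_pos: [522.2, -23.8, 36.5]
orientation: [[0.032, 0.999, -0.0], [0.999, -0.032, 0.0], [0.0, -0.0, -1.0]]
contact_force: [-3.5, 0.5, -0.7]
finger_gap: 0.4
t: 11.28
tcp_pos: [501.8, -160.2, 30.6]
orientation: [[0.034, 0.999, 0.001], [0.999, -0.034, -0.001], [-0.001, 0.002, -1.0]]
contact_force: [-0.0, 0.3, -0.4]
finger_gap: 0.5
yaw far -4.23 (n59) right -24.03 (n10) corner 650.0 -183.1 ctr [591.  -98.5] dock [-79.9  -2.8] relyaw -2.13 bumpers L [531.3 -24.9] R [ 521.1 -162.5]
```

```bash
cat >> h.py <<'E'
def fit(cx):
    d=sup('cur.png');P=cloud(d);Z=P[...,2]
    M=((Z>54)&(Z<74)&(P[...,0]>cx-70)&(P[...,0]<cx+75)&(P[...,1]>-200)&(P[...,1]<20)).astype(np.uint8)
    M=cv2.morphologyEx(M,cv2.MORPH_OPEN,np.ones((3,3)))
    im=d['image'].astype(int)
    f=[];l=[];r=[]
    for u in range(360,450):
        q=np.where(M[:,u])[0]
        if len(q)>8: f.append(ray(d,u,q.min()-.5,64)[:2])
    for v in range(130,262):
        q=np.where(M[v])[0]
        if len(q)>5: r.append(ray(d,q.max()+.5,v,64)[:2]); l.append(ray(d,q.min()-.5,v,64)[:2])
    f,l,r=map(np.array,(f,l,r))
    def rob(t,s,b=None):
        # ransac-ish
        best=None;rng=np.random.default_rng(0)
        for _ in range(400):
            i,j=rng.choice(len(t),2,replace=False)
            if abs(t[i]-t[j])<15: continue
            m=(s[j]-s[i])/(t[j]-t[i]); 
            if abs(m)>0.16 or (b is not None and abs(m-b)>0.04): continue
            k=np.abs(s[i]+m*(t-t[i])-s)<1.8
            if best is None or k.sum()>best.sum(): best=k
        return np.polyfit(t[best],s[best],1),best.sum()
    c,n=rob(f[:,1],f[:,0]);yaw=-np.degrees(np.arctan(c[0]));t=np.radians(yaw)
    R=np.array([[np.cos(t),-np.sin(t)],[np.sin(t),np.cos(t)]])
    D=np.radians(-2.1);Rd=np.array([[np.cos(D),-np.sin(D)],[np.sin(D),np.cos(D)]])
    for nm,e,sg in (('L',l,1),('R',r,-1)):
        try: c2,n2=rob(e[:,0],e[:,1],-c[0])
        except Exception: continue
        y=(c2[1]+c2[0]*c[1])/(1-c2[0]*c[0]);x=np.polyval(c,y)
        ctr=np.array([x,y])-R@np.array([65,sg*80]);rel=Rd.T@(ctr-np.array([671,-98.7]))
        print('%s n%d,%d relyaw %.1f (side %.1f) ctr %s dock %s'%(nm,n,n2,yaw+2.1,np.degrees(np.arctan(c2[0]))+2.1,ctr.round(1),rel.round(1)),'bL',(ctr+R@[-65,69]).round(1),'bR',(ctr+R@[-65,-69]).round(1))
E
python3 -c "
from h import *
fit(587)"
```

```text
L n57,53 relyaw -3.0 (side -4.5) ctr [590.4 -95.1] dock [-80.7   0.6] bL [531.8 -20.6] bR [ 519.5 -158.1]
R n57,17 relyaw -3.0 (side -4.6) ctr [590.5 -94.4] dock [-80.6   1.4] bL [531.8 -19.9] bR [ 519.6 -157.4]
```

View pics/cur.png

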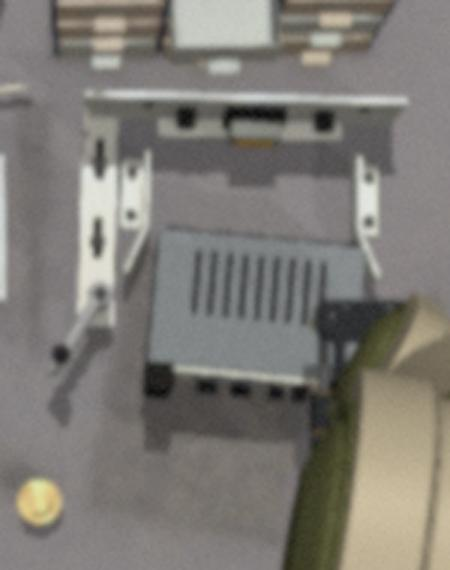

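```bash
python3 -m inch '[{"x":0.12,"y":0,"z":0.0,"turn":0,"hand":0},{"x":0.1,"y":0,"z":0.03,"turn":0,"hand":0},{"x":0.1,"y":0,"z":0.03,"turn":0,"hand":0}]'
python3 -m inch '[{"x":0.12,"y":0,"z":0.03,"turn":0,"hand":0},{"x":0.12,"y":0,"z":0.03,"turn":0,"hand":0}]'
python3 -m inch '[{"x":0.1,"y":0,"z":0.03,"turn":0,"hand":0},{"x":0.1,"y":0,"z":0.03,"turn":0,"hand":0}]'
python3 -c "
from h import *
fit(595)"
```

```text
t: 11.75
tcp_pos: [510.0, -158.4, 32.0]
orientation: [[0.032, 0.999, -0.002], [0.999, -0.032, 0.0], [0.0, -0.002, -1.0]]
contact_force: [-3.5, -1.1, -1.7]
finger_gap: 0.2
t: 12.0
tcp_pos: [517.8, -159.0, 34.0]
orientation: [[0.032, 0.999, -0.001], [0.999, -0.032, -0.0], [-0.0, -0.001, -1.0]]
contact_force: [-3.4, -1.1, -1.1]
finger_gap: 0.4
t: 12.25
tcp_pos: [524.0, -158.9, 35.8]
orientation: [[0.032, 0.999, -0.0], [0.999, -0.032, -0.0], [-0.0, -0.0, -1.0]]
contact_force: [-3.3, 0.2, -2.2]
finger_gap: 0.5
L n55,53 relyaw 2.0 (side 0.7) ctr [602.2 -93.9] dock [-68.9   2.3] bL [537.4 -24.7] bR [ 537.1 -162.7]
R n55,24 relyaw 2.0 (side 2.0) ctr [602.3 -59.5] dock [-70.1  36.6] bL [537.4   9.6] bR [ 537.2 -128.4]
```

```bash
python3 -m inch '[{"x":-0.8,"y":0,"z":-0.1,"turn":0,"hand":0},{"x":0,"y":0.9,"z":-0.1,"turn":0,"hand":0},{"x":0,"y":1,"z":0,"turn":0,"hand":0},{"x":0.2,"y":1,"z":0,"turn":0,"hand":0},{"x":0.2,"y":1,"z":0,"turn":0,"hand":0},{"x":0.2,"y":0.6,"z":0,"turn":0,"hand":0},{"x":0.1,"y":0,"z":0,"turn":0,"hand":0}]'
python3 -m inch '[{"x":0.1,"y":0,"z":0.03,"turn":0,"hand":0},{"x":0.1,"y":0,"z":0.03,"turn":0,"hand":0}]'
python3 -m inch '[{"x":0.1,"y":0,"z":0.03,"turn":0,"hand":0},{"x":0.1,"y":0,"z":0.03,"turn":0,"hand":0}]'
python3 -m inch '[{"x":0.1,"y":0,"z":0.03,"turn":0,"hand":0},{"x":0.1,"y":0,"z":0.03,"turn":0,"hand":0}]'
python3 -c "
from h import *
fit(605)"
```

```text
t: 13.18
tcp_pos: [522.3, -22.1, 30.0]
orientation: [[0.029, 1.0, 0.002], [1.0, -0.029, 0.001], [0.001, 0.002, -1.0]]
contact_force: [0.0, -0.0, 0.2]
finger_gap: 0.3
t: 13.42
tcp_pos: [527.1, -25.1, 31.8]
orientation: [[0.034, 0.999, 0.0], [0.999, -0.034, -0.0], [-0.0, 0.0, -1.0]]
contact_force: [-0.1, 0.8, -0.7]
finger_gap: 0.4
t: 13.68
tcp_pos: [532.0, -24.1, 33.2]
orientation: [[0.033, 0.999, -0.002], [0.999, -0.033, 0.0], [0.0, -0.002, -1.0]]
contact_force: [-3.1, 1.6, -1.9]
finger_gap: 0.4
t: 13.92
tcp_pos: [538.7, -23.8, 35.2]
orientation: [[0.032, 0.999, -0.001], [0.999, -0.032, 0.0], [0.0, -0.001, -1.0]]
contact_force: [-2.9, 1.8, -1.3]
finger_gap: 0.4
L n63,23 relyaw -2.2 (side -0.1) ctr [ 600.8 -208.9] dock [ -66.1 -112.7] bL [ 541.2 -135.2] bR [ 530.8 -272.8]
R n63,53 relyaw -2.2 (side -2.5) ctr [609.6 -92.5] dock [-61.5   3.9] bL [550.  -18.8] bR [ 539.6 -156.4]
```

```bash
python3 -m inch '[{"x":0.1,"y":0,"z":0.03,"turn":0,"hand":0},{"x":0.1,"y":0,"z":0.03,"turn":0,"hand":0}]'
python3 -m inch '[{"x":-0.8,"y":0,"z":-0.1,"turn":0,"hand":0},{"x":-0.2,"y":-0.9,"z":-0.1,"turn":0,"hand":0},{"x":0,"y":-1,"z":0,"turn":0,"hand":0},{"x":0.1,"y":-1,"z":0,"turn":0,"hand":0},{"x":0.2,"y":-1,"z":0,"turn":0,"hand":0},{"x":0.1,"y":-0.6,"z":0,"turn":0,"hand":0},{"x":0.1,"y":0,"z":0,"turn":0,"hand":0}]'
python3 -c "
from h import *
fit(610)"
```

```text
t: 14.22
tcp_pos: [545.0, -23.8, 37.1]
orientation: [[0.032, 0.999, -0.0], [0.999, -0.032, -0.0], [-0.0, -0.0, -1.0]]
contact_force: [-3.8, 1.8, -2.1]
finger_gap: 0.8
t: 15.1
tcp_pos: [530.1, -160.5, 31.2]
orientation: [[0.035, 0.999, 0.001], [0.999, -0.035, -0.001], [-0.001, 0.001, -1.0]]
contact_force: [-5.5, -2.9, 1.2]
finger_gap: 0.5
L n57,52 relyaw -3.1 (side -4.2) ctr [613.9 -94.5] dock [-57.2   2.1] bL [555.5 -19.9] bR [ 543.  -157.3]
R n57,21 relyaw -3.1 (side -1.1) ctr [617.1 -59.3] dock [-55.3  37.5] bL [558.7  15.4] bR [ 546.2 -122.1]
```

View pics/cur.png

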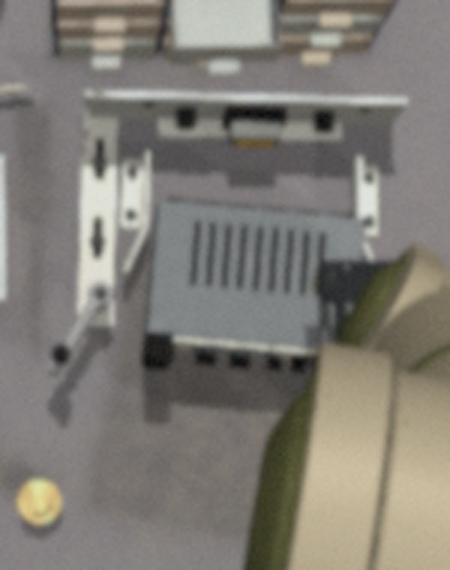

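```bash
python3 -m inch '[{"x":0.1,"y":0,"z":0.03,"turn":0,"hand":0},{"x":0.1,"y":0,"z":0.03,"turn":0,"hand":0}]'
python3 -m inch '[{"x":0.1,"y":0,"z":0.03,"turn":0,"hand":0},{"x":0.1,"y":0,"z":0.03,"turn":0,"hand":0}]'
python3 -m inch '[{"x":0.1,"y":0,"z":0.03,"turn":0,"hand":0}]'
python3 -c "
from h import *
fit(618)"
```

```text
t: 15.4
tcp_pos: [535.5, -157.7, 32.6]
orientation: [[0.031, 1.0, -0.001], [1.0, -0.031, 0.001], [0.001, -0.001, -1.0]]
contact_force: [-2.8, -1.0, -1.0]
finger_gap: 0.5
t: 15.65
tcp_pos: [542.1, -158.4, 34.6]
orientation: [[0.032, 0.999, -0.0], [0.999, -0.032, 0.0], [0.0, -0.0, -1.0]]
contact_force: [-2.4, -0.6, -1.1]
finger_gap: 0.6
t: 15.78
tcp_pos: [544.7, -159.0, 35.5]
orientation: [[0.032, 0.999, -0.001], [0.999, -0.032, -0.0], [-0.0, -0.001, -1.0]]
contact_force: [-4.1, -1.7, -1.7]
finger_gap: 1.0
L n62,48 relyaw -0.5 (side 0.7) ctr [623.8 -91.5] dock [-47.5   5.4] bL [562.  -19.7] bR [ 555.7 -157.5]
R n62,21 relyaw -0.5 (side -0.2) ctr [625.2 -61. ] dock [-47.2  36. ] bL [563.4  10.9] bR [ 557.1 -126.9]
```

```bash
python3 -m inch '[{"x":0.1,"y":0,"z":0.03,"turn":0,"hand":0}]'
python3 -m inch '[{"x":-0.8,"y":0,"z":-0.1,"turn":0,"hand":0},{"x":0,"y":0.9,"z":-0.1,"turn":0,"hand":0},{"x":0,"y":1,"z":0,"turn":0,"hand":0},{"x":0.2,"y":1,"z":0,"turn":0,"hand":0},{"x":0.2,"y":1,"z":0,"turn":0,"hand":0},{"x":0.2,"y":0.6,"z":0,"turn":0,"hand":0},{"x":0.1,"y":0,"z":0,"turn":0,"hand":0}]'
python3 -c "
from h import *
fit(620)"
```

```text
t: 15.95
tcp_pos: [546.7, -159.7, 36.3]
orientation: [[0.033, 0.999, -0.002], [0.999, -0.033, -0.001], [-0.001, -0.002, -1.0]]
contact_force: [-7.1, -5.6, -0.3]
finger_gap: 0.8
t: 16.82
tcp_pos: [546.4, -21.9, 30.6]
orientation: [[0.029, 1.0, 0.002], [1.0, -0.029, 0.001], [0.001, 0.002, -1.0]]
contact_force: [-0.4, -0.5, 0.0]
finger_gap: 0.6
L n54,11 relyaw 0.2 (side -0.1) ctr [ 620.5 -210.2] dock [ -46.3 -113.2] bL [ 557.9 -139. ] bR [ 553.3 -276.9]
R n54,52 relyaw 0.2 (side 0.8) ctr [624.4 -93.1] dock [-46.7   3.9] bL [561.8 -22. ] bR [ 557.2 -159.9]
```

View pics/cur.png

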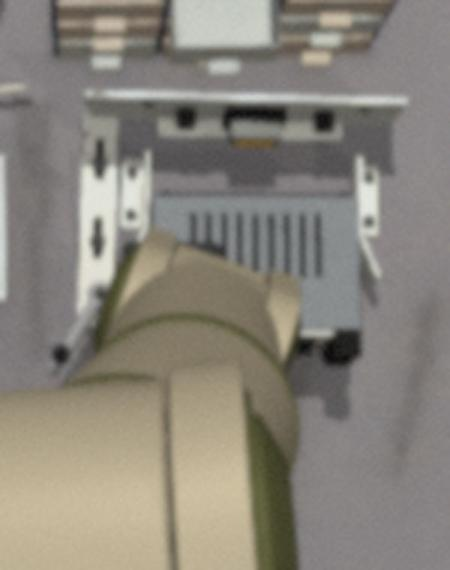

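The supply is in the straight part and the case touches the left rail, so the right push started to climb. Left bumper next.

```bash
python3 -m inch '[{"x":0.1,"y":-0.05,"z":0.03,"turn":0,"hand":0},{"x":0.1,"y":0,"z":0.03,"turn":0,"hand":0}]'
python3 -m inch '[{"x":0.1,"y":0,"z":0.03,"turn":0,"hand":0},{"x":0.1,"y":0,"z":0.03,"turn":0,"hand":0}]'
python3 -m inch '[{"x":0.1,"y":0,"z":0.03,"turn":0,"hand":0}]'
python3 -m inch '[{"x":0.1,"y":0,"z":0.03,"turn":0,"hand":0}]'
python3 -c "
from h import *
fit(627)"
```

```text
t: 17.12
tcp_pos: [550.4, -26.6, 32.3]
orientation: [[0.034, 0.999, -0.001], [0.999, -0.034, -0.0], [-0.0, -0.001, -1.0]]
contact_force: [-3.1, 1.0, -1.5]
finger_gap: 0.2
t: 17.38
tcp_pos: [556.3, -25.5, 33.9]
orientation: [[0.033, 0.999, -0.001], [0.999, -0.033, 0.0], [0.0, -0.001, -1.0]]
contact_force: [-2.5, 0.9, -1.9]
finger_gap: 0.3
t: 17.5
tcp_pos: [559.6, -25.3, 34.8]
orientation: [[0.032, 0.999, -0.001], [0.999, -0.032, 0.0], [0.0, -0.001, -1.0]]
contact_force: [-2.8, 1.2, -1.4]
finger_gap: 0.8
t: 17.62
tcp_pos: [562.9, -25.2, 35.8]
orientation: [[0.032, 0.999, -0.0], [0.999, -0.032, 0.0], [0.0, -0.0, -1.0]]
contact_force: [-3.0, 1.0, -1.7]
finger_gap: 0.5
L n56,27 relyaw -1.8 (side -1.9) ctr [ 625.1 -212.4] dock [ -41.7 -115.3] bL [ 564.9 -139.2] bR [ 555.6 -276.9]
R n56,53 relyaw -1.8 (side -3.0) ctr [633.  -95.2] dock [-38.1   2.1] bL [572.8 -22. ] bR [ 563.5 -159.7]
```

```bash
python3 -m inch '[{"x":0.1,"y":0,"z":0.03,"turn":0,"hand":0}]'
python3 -m inch '[{"x":-0.8,"y":0,"z":-0.1,"turn":0,"hand":0},{"x":-0.2,"y":-0.9,"z":-0.1,"turn":0,"hand":0},{"x":0,"y":-1,"z":0,"turn":0,"hand":0},{"x":0.1,"y":-1,"z":0,"turn":0,"hand":0},{"x":0.2,"y":-1,"z":0,"turn":0,"hand":0},{"x":0.1,"y":-0.6,"z":0,"turn":0,"hand":0},{"x":0,"y":0,"z":0,"turn":0,"hand":0}]'
python3 -m inch '[{"x":0.1,"y":0,"z":0.03,"turn":0,"hand":0},{"x":0.1,"y":0,"z":0.03,"turn":0,"hand":0}]'
python3 -m inch '[{"x":0.1,"y":0,"z":0.03,"turn":0,"hand":0},{"x":0.1,"y":0,"z":0.03,"turn":0,"hand":0}]'
python3 -c "
from h import *
fit(635)"
```

```text
t: 17.8
tcp_pos: [565.7, -25.3, 36.7]
orientation: [[0.032, 0.999, -0.0], [0.999, -0.032, 0.0], [0.0, -0.0, -1.0]]
contact_force: [-3.0, 1.8, -1.4]
finger_gap: 0.1
t: 18.68
tcp_pos: [548.5, -161.8, 30.9]
orientation: [[0.034, 0.999, 0.001], [0.999, -0.034, -0.001], [-0.001, 0.001, -1.0]]
contact_force: [0.5, 0.8, -0.1]
finger_gap: 0.7
t: 18.92
tcp_pos: [553.2, -159.0, 32.3]
orientation: [[0.031, 1.0, -0.002], [1.0, -0.031, 0.001], [0.001, -0.002, -1.0]]
contact_force: [-2.4, -0.3, -0.8]
finger_gap: 0.4
t: 19.18
tcp_pos: [559.6, -160.0, 34.2]
orientation: [[0.032, 0.999, -0.001], [0.999, -0.032, 0.0], [0.0, -0.001, -1.0]]
contact_force: [-2.9, -1.0, -1.8]
finger_gap: 0.6
L n66,52 relyaw -0.4 (side -1.4) ctr [639.8 -95.8] dock [-31.2   1.7] bL [578. -24.] bR [ 571.8 -161.9]
R n66,20 relyaw -0.4 (side -0.2) ctr [641.4 -61.7] dock [-31.   35.9] bL [579.5  10.1] bR [ 573.4 -127.7]
```

```bash
python3 -m inch '[{"x":0.1,"y":0,"z":0.03,"turn":0,"hand":0}]'
python3 -m inch '[{"x":0.1,"y":0,"z":0.03,"turn":0,"hand":0}]'
python3 -m inch '[{"x":-0.8,"y":0,"z":-0.1,"turn":0,"hand":0},{"x":0,"y":0.9,"z":-0.1,"turn":0,"hand":0},{"x":0,"y":1,"z":0,"turn":0,"hand":0},{"x":0.2,"y":1,"z":0,"turn":0,"hand":0},{"x":0.2,"y":1,"z":0,"turn":0,"hand":0},{"x":0.2,"y":0.55,"z":0,"turn":0,"hand":0},{"x":0,"y":0,"z":0,"turn":0,"hand":0}]'
python3 -m inch '[{"x":0.1,"y":0,"z":0.03,"turn":0,"hand":0},{"x":0.1,"y":0,"z":0.03,"turn":0,"hand":0}]'
```

```text
t: 19.35
tcp_pos: [562.7, -160.3, 35.2]
orientation: [[0.032, 0.999, -0.001], [0.999, -0.032, 0.0], [0.0, -0.001, -1.0]]
contact_force: [-3.6, 0.0, -1.8]
finger_gap: 0.6
t: 19.48
tcp_pos: [565.7, -160.6, 36.1]
orientation: [[0.033, 0.999, -0.001], [0.999, -0.033, -0.0], [-0.0, -0.001, -1.0]]
contact_force: [-5.0, -2.9, -1.6]
finger_gap: 0.6
t: 20.35
tcp_pos: [561.0, -25.7, 30.2]
orientation: [[0.03, 1.0, 0.001], [1.0, -0.03, 0.0], [0.0, 0.001, -1.0]]
contact_force: [-0.2, 0.2, -0.5]
finger_gap: 0.4
t: 20.6
tcp_pos: [566.0, -28.4, 32.1]
orientation: [[0.034, 0.999, 0.0], [0.999, -0.034, -0.001], [-0.001, 0.0, -1.0]]
contact_force: [-0.2, -0.8, -0.8]
finger_gap: 0.6
```

```bash
python3 -m inch '[{"x":0.1,"y":0.05,"z":0.03,"turn":0,"hand":0},{"x":0.1,"y":0.05,"z":0.03,"turn":0,"hand":0}]'
python3 -m inch '[{"x":0.1,"y":0,"z":0.03,"turn":0,"hand":0}]'
python3 -m inch '[{"x":0.1,"y":0,"z":0.03,"turn":0,"hand":0}]'
python3 -m inch '[{"x":0.1,"y":0,"z":0.03,"turn":0,"hand":0}]'
python3 -c "
from h import *
fit(643)"
```

```text
t: 20.85
tcp_pos: [571.3, -24.4, 33.6]
orientation: [[0.033, 0.999, -0.001], [0.999, -0.033, -0.0], [-0.0, -0.001, -1.0]]
contact_force: [-2.6, -0.7, -1.7]
finger_gap: 0.4
t: 20.98
tcp_pos: [574.0, -23.6, 34.4]
orientation: [[0.032, 0.999, -0.002], [0.999, -0.032, 0.0], [0.0, -0.002, -1.0]]
contact_force: [-3.2, 1.5, -1.5]
finger_gap: 0.6
t: 21.1
tcp_pos: [577.3, -23.5, 35.3]
orientation: [[0.032, 0.999, -0.001], [0.999, -0.032, 0.0], [0.0, -0.001, -1.0]]
contact_force: [-1.7, 0.0, -2.6]
finger_gap: 0.8
t: 21.22
tcp_pos: [580.6, -23.6, 36.3]
orientation: [[0.032, 0.999, -0.001], [0.999, -0.032, 0.0], [0.0, -0.001, -1.0]]
contact_force: [-3.2, 1.0, -1.8]
finger_gap: 0.6
L n51,22 relyaw -2.5 (side -1.8) ctr [ 640.8 -209.5] dock [ -26.1 -111.9] bL [ 581.5 -135.6] bR [ 570.5 -273.1]
R n51,54 relyaw -2.5 (side -3.1) ctr [650.  -94.5] dock [-21.1   3.4] bL [590.8 -20.5] bR [ 579.7 -158.1]
```

View pics/cur.png

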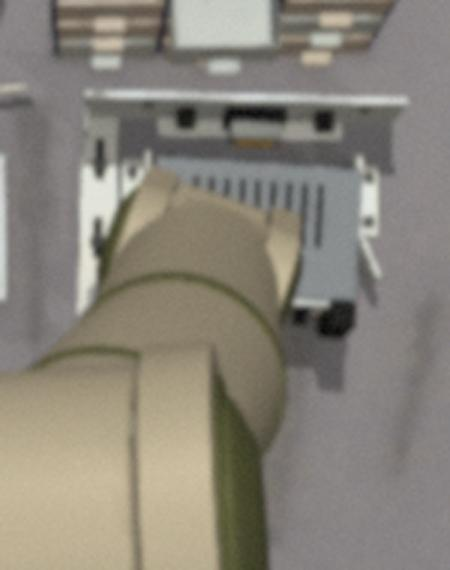

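```bash
python3 -m inch '[{"x":-0.8,"y":0,"z":-0.1,"turn":0,"hand":0},{"x":-0.2,"y":-0.9,"z":-0.1,"turn":0,"hand":0},{"x":0,"y":-1,"z":0,"turn":0,"hand":0},{"x":0.1,"y":-1,"z":0,"turn":0,"hand":0},{"x":0.2,"y":-1,"z":0,"turn":0,"hand":0},{"x":0.1,"y":-0.65,"z":0,"turn":0,"hand":0},{"x":0,"y":0,"z":0,"turn":0,"hand":0}]'
python3 -m inch '[{"x":0.1,"y":0,"z":0.03,"turn":0,"hand":0},{"x":0.1,"y":0,"z":0.03,"turn":0,"hand":0}]'
python3 -m inch '[{"x":0.1,"y":0,"z":0.03,"turn":0,"hand":0},{"x":0.1,"y":0,"z":0.03,"turn":0,"hand":0}]'
python3 -m inch '[{"x":0.1,"y":0,"z":0.03,"turn":0,"hand":0}]'
python3 -m inch '[{"x":0.1,"y":0,"z":0.03,"turn":0,"hand":0}]'
```

```text
t: 22.15
tcp_pos: [563.4, -162.0, 30.6]
orientation: [[0.035, 0.999, 0.001], [0.999, -0.035, -0.001], [-0.001, 0.001, -1.0]]
contact_force: [-0.2, 0.4, -0.1]
finger_gap: 0.6
t: 22.4
tcp_pos: [569.0, -158.9, 32.2]
orientation: [[0.031, 1.0, -0.0], [1.0, -0.031, 0.001], [0.001, -0.0, -1.0]]
contact_force: [-3.0, 0.0, -2.0]
finger_gap: 0.6
t: 22.65
tcp_pos: [574.4, -160.0, 33.8]
orientation: [[0.032, 0.999, -0.001], [0.999, -0.032, 0.0], [0.0, -0.001, -1.0]]
contact_force: [-2.6, -0.3, -1.4]
finger_gap: 0.3
t: 22.78
tcp_pos: [577.7, -160.3, 34.8]
orientation: [[0.032, 0.999, -0.001], [0.999, -0.032, -0.0], [-0.0, -0.001, -1.0]]
contact_force: [-2.8, -1.3, -1.1]
finger_gap: 0.4
t: 22.9
tcp_pos: [580.3, -161.0, 35.7]
orientation: [[0.033, 0.999, -0.001], [0.999, -0.033, -0.0], [-0.001, -0.001, -1.0]]
contact_force: [-6.0, -3.4, 0.1]
finger_gap: 0.6
```

```bash
python3 -m inch '[{"x":-0.8,"y":0,"z":-0.1,"turn":0,"hand":0},{"x":0,"y":0.9,"z":-0.1,"turn":0,"hand":0},{"x":0,"y":1,"z":0,"turn":0,"hand":0},{"x":0.2,"y":1,"z":0,"turn":0,"hand":0},{"x":0.2,"y":1,"z":0,"turn":0,"hand":0},{"x":0.2,"y":0.65,"z":0,"turn":0,"hand":0},{"x":0,"y":0,"z":0,"turn":0,"hand":0}]'
python3 -m inch '[{"x":0.1,"y":0,"z":0.03,"turn":0,"hand":0},{"x":0.1,"y":0,"z":0.03,"turn":0,"hand":0}]'
python3 -m inch '[{"x":0.1,"y":0,"z":0.03,"turn":0,"hand":0},{"x":0.1,"y":0,"z":0.03,"turn":0,"hand":0}]'
python3 -m inch '[{"x":0.1,"y":0,"z":0.03,"turn":0,"hand":0}]'
python3 -m inch '[{"x":0.1,"y":0,"z":0.03,"turn":0,"hand":0}]'
python3 -c "
from h import *
fit(656)"
```

```text
t: 23.78
tcp_pos: [576.4, -21.8, 30.0]
orientation: [[0.029, 1.0, 0.002], [1.0, -0.029, 0.001], [0.001, 0.002, -1.0]]
contact_force: [0.9, -0.7, 0.5]
finger_gap: 0.5
t: 24.02
tcp_pos: [581.2, -25.3, 31.9]
orientation: [[0.034, 0.999, 0.0], [0.999, -0.034, -0.001], [-0.001, 0.001, -1.0]]
contact_force: [-0.4, 0.9, -1.5]
finger_gap: 0.4
t: 24.28
tcp_pos: [586.0, -24.1, 33.2]
orientation: [[0.033, 0.999, -0.002], [0.999, -0.033, 0.0], [0.0, -0.002, -1.0]]
contact_force: [-2.2, 0.4, -1.7]
finger_gap: 0.6
t: 24.4
tcp_pos: [589.1, -23.8, 34.0]
orientation: [[0.032, 0.999, -0.002], [0.999, -0.032, 0.0], [0.0, -0.002, -1.0]]
contact_force: [-3.8, 1.5, -2.3]
finger_gap: 0.1
t: 24.52
tcp_pos: [592.5, -23.7, 35.1]
orientation: [[0.032, 0.999, -0.001], [0.999, -0.032, 0.0], [0.0, -0.001, -1.0]]
contact_force: [-3.0, 1.8, -1.8]
finger_gap: 0.3
L n49,21 relyaw -1.0 (side -4.0) ctr [ 656.6 -211.4] dock [ -10.2 -113.2] bL [ 595.4 -139. ] bR [ 588.  -276.8]
R n49,51 relyaw -1.0 (side -1.8) ctr [662.8 -96. ] dock [-8.3  2.4] bL [601.6 -23.6] bR [ 594.2 -161.4]
```

```bash
python3 -m inch '[{"x":-0.8,"y":0,"z":-0.1,"turn":0,"hand":0},{"x":-0.2,"y":-0.9,"z":-0.1,"turn":0,"hand":0},{"x":0,"y":-1,"z":0,"turn":0,"hand":0},{"x":0.1,"y":-1,"z":0,"turn":0,"hand":0},{"x":0.2,"y":-1,"z":0,"turn":0,"hand":0},{"x":0.1,"y":-0.65,"z":0,"turn":0,"hand":0},{"x":0,"y":0,"z":0,"turn":0,"hand":0}]'
python3 -m inch '[{"x":0.1,"y":0,"z":0.03,"turn":0,"hand":0},{"x":0.1,"y":0,"z":0.03,"turn":0,"hand":0}]'
python3 -m inch '[{"x":0.1,"y":0,"z":0.03,"turn":0,"hand":0}]'
python3 -m inch '[{"x":0.1,"y":0,"z":0.03,"turn":0,"hand":0}]'
python3 -m inch '[{"x":0.1,"y":0,"z":0.03,"turn":0,"hand":0}]'
```

```text
t: 25.45
tcp_pos: [575.4, -162.0, 29.4]
orientation: [[0.035, 0.999, 0.001], [0.999, -0.035, -0.001], [-0.001, 0.001, -1.0]]
contact_force: [-0.1, 1.3, -0.4]
finger_gap: 0.3
t: 25.7
tcp_pos: [581.2, -158.8, 31.0]
orientation: [[0.03, 1.0, -0.0], [1.0, -0.03, 0.001], [0.001, -0.0, -1.0]]
contact_force: [-0.1, 0.1, 0.3]
finger_gap: 0.5
t: 25.82
tcp_pos: [583.7, -159.3, 31.8]
orientation: [[0.031, 1.0, -0.001], [1.0, -0.031, 0.0], [0.0, -0.001, -1.0]]
contact_force: [-2.5, -0.0, -1.3]
finger_gap: 0.6
t: 25.95
tcp_pos: [586.1, -159.9, 32.6]
orientation: [[0.032, 0.999, -0.002], [0.999, -0.032, 0.0], [0.0, -0.002, -1.0]]
contact_force: [-2.5, -1.2, -1.6]
finger_gap: 0.6
t: 26.08
tcp_pos: [589.4, -160.3, 33.5]
orientation: [[0.032, 0.999, -0.001], [0.999, -0.032, 0.0], [-0.0, -0.001, -1.0]]
contact_force: [-2.3, -1.6, -1.4]
finger_gap: 0.9
```

```bash
python3 -m inch '[{"x":-0.8,"y":0,"z":-0.1,"turn":0,"hand":0},{"x":0,"y":0.9,"z":0,"turn":0,"hand":0},{"x":0,"y":1,"z":0,"turn":0,"hand":0},{"x":0.2,"y":1,"z":0,"turn":0,"hand":0},{"x":0.2,"y":1,"z":0,"turn":0,"hand":0},{"x":0.2,"y":0.6,"z":0,"turn":0,"hand":0},{"x":0,"y":0,"z":0,"turn":0,"hand":0}]'
python3 -m inch '[{"x":0.1,"y":0,"z":0.03,"turn":0,"hand":0},{"x":0.1,"y":0,"z":0.03,"turn":0,"hand":0}]'
python3 -m inch '[{"x":0.1,"y":0,"z":0.03,"turn":0,"hand":0}]'
python3 -m inch '[{"x":0.1,"y":0,"z":0.03,"turn":0,"hand":0}]'
python3 -m inch '[{"x":0.1,"y":0,"z":0.03,"turn":0,"hand":0}]'
python3 -c "
from h import *
fit(665)"
```

```text
t: 26.95
tcp_pos: [584.8, -24.1, 30.8]
orientation: [[0.03, 1.0, 0.001], [1.0, -0.03, 0.0], [0.0, 0.001, -1.0]]
contact_force: [-0.5, 0.1, 0.8]
finger_gap: 0.2
t: 27.2
tcp_pos: [590.0, -27.0, 32.7]
orientation: [[0.034, 0.999, 0.0], [0.999, -0.034, -0.001], [-0.001, 0.0, -1.0]]
contact_force: [0.2, -0.1, -0.1]
finger_gap: 0.6
t: 27.32
tcp_pos: [593.1, -26.5, 33.6]
orientation: [[0.034, 0.999, 0.0], [0.999, -0.034, -0.0], [-0.0, 0.0, -1.0]]
contact_force: [1.5, 0.0, -0.4]
finger_gap: 0.9
t: 27.45
tcp_pos: [595.5, -25.9, 34.2]
orientation: [[0.033, 0.999, -0.001], [0.999, -0.033, 0.0], [0.0, -0.001, -1.0]]
contact_force: [-2.6, 0.3, -2.1]
finger_gap: 0.9
t: 27.58
tcp_pos: [597.9, -25.2, 34.9]
orientation: [[0.032, 0.999, -0.002], [0.999, -0.032, 0.0], [0.0, -0.002, -1.0]]
contact_force: [-3.0, 1.9, -1.8]
finger_gap: 0.6
L n46,22 relyaw -1.6 (side -1.9) ctr [ 662.9 -211.4] dock [  -4.  -112.9] bL [ 602.4 -138.4] bR [ 593.6 -276.1]
R n46,50 relyaw -1.6 (side -1.0) ctr [670.4 -94.4] dock [-0.8  4.3] bL [609.9 -21.3] bR [ 601.1 -159.1]
```

View pics/cur.png

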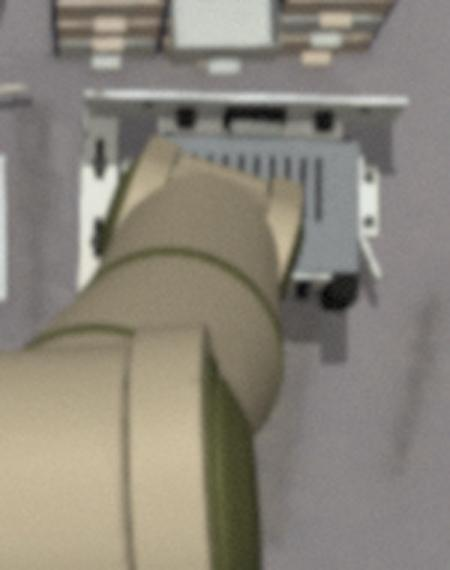

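```bash
python3 -m inch '[{"x":0.1,"y":0,"z":0.03,"turn":0,"hand":0}]'
python3 -m inch '[{"x":-0.8,"y":0,"z":-0.1,"turn":0,"hand":0},{"x":-0.2,"y":-0.9,"z":-0.1,"turn":0,"hand":0},{"x":0.1,"y":-1,"z":0,"turn":0,"hand":0},{"x":0.1,"y":-1,"z":0,"turn":0,"hand":0},{"x":0.2,"y":-1,"z":0,"turn":0,"hand":0},{"x":0.1,"y":-0.6,"z":0,"turn":0,"hand":0},{"x":0,"y":0,"z":0,"turn":0,"hand":0}]'
python3 -m inch '[{"x":0.1,"y":0,"z":0.03,"turn":0,"hand":0},{"x":0.1,"y":0,"z":0.03,"turn":0,"hand":0}]'
python3 -m inch '[{"x":0.1,"y":0,"z":0.03,"turn":0,"hand":0}]'
python3 -m inch '[{"x":0.1,"y":0,"z":0.03,"turn":0,"hand":0}]'
```

```text
t: 27.75
tcp_pos: [600.8, -24.9, 35.8]
orientation: [[0.032, 0.999, -0.002], [0.999, -0.032, 0.001], [0.001, -0.002, -1.0]]
contact_force: [-4.8, 2.5, -1.2]
finger_gap: 0.4
t: 28.62
tcp_pos: [587.4, -161.8, 30.3]
orientation: [[0.034, 0.999, 0.001], [0.999, -0.034, -0.001], [-0.001, 0.001, -1.0]]
contact_force: [0.2, 0.1, -0.9]
finger_gap: 0.7
t: 28.88
tcp_pos: [592.5, -158.9, 31.8]
orientation: [[0.031, 1.0, -0.001], [1.0, -0.031, 0.001], [0.001, -0.001, -1.0]]
contact_force: [-4.3, -1.3, -0.8]
finger_gap: 0.4
t: 29.0
tcp_pos: [594.8, -159.7, 32.5]
orientation: [[0.032, 0.999, -0.002], [0.999, -0.032, 0.0], [0.0, -0.002, -1.0]]
contact_force: [-3.7, -1.7, -2.3]
finger_gap: 0.4
t: 29.12
tcp_pos: [597.9, -160.3, 33.4]
orientation: [[0.032, 0.999, -0.002], [0.999, -0.032, -0.0], [-0.0, -0.002, -1.0]]
contact_force: [-5.0, -2.6, -1.4]
finger_gap: 0.4
```

```bash
python3 -m inch '[{"x":0.07,"y":0,"z":0.02,"turn":0,"hand":0}]'
python3 -m inch '[{"x":-0.8,"y":0,"z":-0.1,"turn":0,"hand":0},{"x":0,"y":0.9,"z":0,"turn":0,"hand":0},{"x":0.1,"y":1,"z":0,"turn":0,"hand":0},{"x":0.2,"y":1,"z":0,"turn":0,"hand":0},{"x":0.2,"y":1,"z":0,"turn":0,"hand":0},{"x":0.2,"y":0.6,"z":0,"turn":0,"hand":0},{"x":0,"y":0,"z":0,"turn":0,"hand":0}]'
python3 -m inch '[{"x":0.1,"y":0,"z":0.03,"turn":0,"hand":0},{"x":0.1,"y":0,"z":0.03,"turn":0,"hand":0}]'
python3 -m inch '[{"x":0.1,"y":0,"z":0.03,"turn":0,"hand":0}]'
```

```text
t: 29.25
tcp_pos: [599.9, -160.5, 34.1]
orientation: [[0.033, 0.999, -0.002], [0.999, -0.033, -0.0], [-0.0, -0.002, -1.0]]
contact_force: [-5.2, -2.7, -1.2]
finger_gap: 0.4
t: 30.12
tcp_pos: [598.9, -23.8, 31.4]
orientation: [[0.03, 1.0, 0.001], [1.0, -0.03, 0.0], [0.0, 0.001, -1.0]]
contact_force: [-0.2, -1.3, 0.2]
finger_gap: 0.2
t: 30.38
tcp_pos: [603.9, -26.9, 33.3]
orientation: [[0.034, 0.999, -0.0], [0.999, -0.034, -0.001], [-0.001, -0.0, -1.0]]
contact_force: [-4.0, 1.2, -1.3]
finger_gap: 0.3
t: 30.5
tcp_pos: [605.5, -25.9, 33.7]
orientation: [[0.033, 0.999, -0.003], [0.999, -0.033, 0.0], [0.0, -0.003, -1.0]]
contact_force: [-4.5, 2.4, -1.8]
finger_gap: 0.1
```

Smaller steps from here, to feel for the buffer.

```bash
python3 -m inch '[{"x":0.07,"y":0,"z":0.02,"turn":0,"hand":0}]'
python3 -m inch '[{"x":0.07,"y":0,"z":0.02,"turn":0,"hand":0}]'
python3 -c "
from h import *
fit(676)"
```

```text
t: 30.62
tcp_pos: [607.3, -25.3, 34.1]
orientation: [[0.033, 0.999, -0.004], [0.999, -0.033, 0.001], [0.001, -0.004, -1.0]]
contact_force: [-7.0, 2.3, 0.0]
finger_gap: 0.5
t: 30.75
tcp_pos: [608.7, -25.2, 34.6]
orientation: [[0.032, 0.999, -0.005], [0.999, -0.032, 0.001], [0.001, -0.005, -1.0]]
contact_force: [-10.6, 2.2, -1.2]
finger_gap: 0.3
L n33,22 relyaw -1.5 (side -2.1) ctr [ 673.5 -211.4] dock [   6.7 -112.6] bL [ 613.  -138.5] bR [ 604.4 -276.3]
R n33,50 relyaw -1.5 (side -1.2) ctr [680.8 -95.1] dock [9.6 3.9] bL [620.2 -22.2] bR [ 611.6 -160. ]
```

View pics/cur.png

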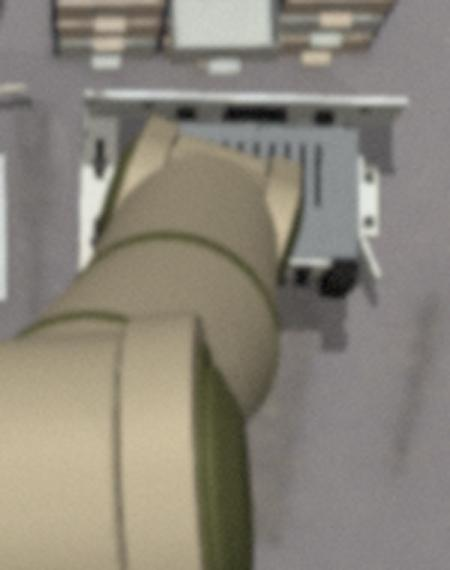

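```bash
python3 -m inch '[{"x":-0.8,"y":0,"z":-0.1,"turn":0,"hand":0},{"x":-0.2,"y":-0.9,"z":0,"turn":0,"hand":0},{"x":0.1,"y":-1,"z":0,"turn":0,"hand":0},{"x":0.1,"y":-1,"z":0,"turn":0,"hand":0},{"x":0.2,"y":-1,"z":0,"turn":0,"hand":0},{"x":0.1,"y":-0.6,"z":0,"turn":0,"hand":0},{"x":0,"y":0,"z":0,"turn":0,"hand":0}]'
python3 -m inch '[{"x":0.1,"y":0,"z":0.03,"turn":0,"hand":0}]'
python3 -m inch '[{"x":0.1,"y":0,"z":0.03,"turn":0,"hand":0}]'
python3 -m inch '[{"x":0.1,"y":0,"z":0.03,"turn":0,"hand":0}]'
python3 -m inch '[{"x":0.07,"y":0,"z":0.02,"turn":0,"hand":0}]'
```

```text
t: 31.68
tcp_pos: [596.4, -161.9, 32.3]
orientation: [[0.035, 0.999, 0.001], [0.999, -0.035, -0.001], [-0.001, 0.001, -1.0]]
contact_force: [0.1, 0.3, 0.7]
finger_gap: 0.6
t: 31.8
tcp_pos: [599.0, -159.1, 33.0]
orientation: [[0.032, 1.0, -0.001], [1.0, -0.032, 0.001], [0.001, -0.001, -1.0]]
contact_force: [1.1, 0.2, 0.8]
finger_gap: 0.8
t: 31.92
tcp_pos: [601.2, -159.1, 33.7]
orientation: [[0.031, 1.0, -0.002], [1.0, -0.031, 0.001], [0.001, -0.002, -1.0]]
contact_force: [-4.7, -2.0, -2.0]
finger_gap: 0.5
t: 32.05
tcp_pos: [602.3, -159.7, 34.2]
orientation: [[0.032, 0.999, -0.006], [0.999, -0.032, 0.001], [0.001, -0.006, -1.0]]
contact_force: [-11.4, -2.8, -2.0]
finger_gap: 0.5
t: 32.17
tcp_pos: [602.2, -159.6, 34.2]
orientation: [[0.033, 0.999, -0.01], [0.999, -0.033, 0.002], [0.001, -0.01, -1.0]]
contact_force: [-14.6, -2.8, -1.4]
finger_gap: 0.3
```

```bash
python3 -m inch '[{"x":-0.9,"y":0,"z":-0.1,"turn":0,"hand":0},{"x":0,"y":0.9,"z":0,"turn":0,"hand":0},{"x":0.1,"y":1,"z":0,"turn":0,"hand":0},{"x":0.2,"y":1,"z":0,"turn":0,"hand":0},{"x":0.2,"y":1,"z":0,"turn":0,"hand":0},{"x":0.3,"y":0.6,"z":0,"turn":0,"hand":0},{"x":0,"y":0,"z":0,"turn":0,"hand":0}]'
python3 -m inch '[{"x":0.07,"y":0,"z":0.02,"turn":0,"hand":0}]'
python3 -c "
from h import *
fit(680)"
```

```text
t: 33.05
tcp_pos: [605.3, -23.5, 32.5]
orientation: [[0.029, 1.0, 0.001], [1.0, -0.029, 0.0], [0.0, 0.001, -1.0]]
contact_force: [0.3, -0.8, -0.6]
finger_gap: 0.3
t: 33.17
tcp_pos: [606.1, -26.7, 33.2]
orientation: [[0.033, 0.999, -0.0], [0.999, -0.033, -0.001], [-0.001, -0.0, -1.0]]
contact_force: [-0.7, -0.3, 0.6]
finger_gap: 0.8
L n48,19 relyaw -0.8 (side -3.3) ctr [ 675. -214.] dock [   8.2 -115.1] bL [ 613.5 -141.8] bR [ 606.5 -279.6]
R n48,51 relyaw -0.8 (side -0.4) ctr [681.  -95.3] dock [9.8 3.7] bL [619.5 -23.1] bR [ 612.6 -161. ]
```

View pics/cur.png

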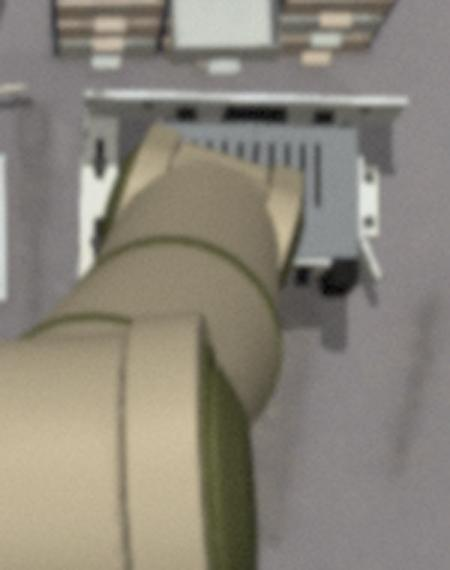

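```bash
python3 -m inch '[{"x":0.07,"y":0.02,"z":0.02,"turn":0,"hand":0}]'
python3 -m inch '[{"x":0.07,"y":0,"z":0.02,"turn":0,"hand":0}]'
python3 -m inch '[{"x":0.05,"y":0,"z":0.02,"turn":0,"hand":0}]'
```

```text
t: 33.35
tcp_pos: [608.1, -26.2, 33.8]
orientation: [[0.034, 0.999, -0.0], [0.999, -0.034, -0.001], [-0.001, -0.0, -1.0]]
contact_force: [-2.6, -0.6, -2.1]
finger_gap: 0.4
t: 33.48
tcp_pos: [608.4, -25.9, 33.9]
orientation: [[0.034, 0.999, -0.004], [0.999, -0.034, -0.0], [-0.0, -0.004, -1.0]]
contact_force: [-7.8, -1.7, -1.6]
finger_gap: 0.6
t: 33.6
tcp_pos: [608.4, -25.8, 34.0]
orientation: [[0.034, 0.999, -0.007], [0.999, -0.034, 0.0], [-0.0, -0.007, -1.0]]
contact_force: [-10.5, -2.7, -2.9]
finger_gap: 0.7
```

```bash
python3 -m inch '[{"x":0.06,"y":0,"z":0.02,"turn":0,"hand":0}]'
python3 -m inch '[{"x":0.04,"y":0,"z":0.02,"turn":0,"hand":0}]'
python3 -m inch '[{"x":-0.9,"y":0,"z":-0.1,"turn":0,"hand":0},{"x":-0.2,"y":-0.9,"z":0,"turn":0,"hand":0},{"x":0.1,"y":-1,"z":0,"turn":0,"hand":0},{"x":0.1,"y":-1,"z":0,"turn":0,"hand":0},{"x":0.2,"y":-1,"z":0,"turn":0,"hand":0},{"x":0.2,"y":-0.6,"z":0,"turn":0,"hand":0},{"x":0,"y":0,"z":0,"turn":0,"hand":0}]'
python3 -m inch '[{"x":0.1,"y":0,"z":0.03,"turn":0,"hand":0}]'
python3 -m inch '[{"x":0.06,"y":0,"z":0.02,"turn":0,"hand":0}]'
```

```text
t: 33.72
tcp_pos: [608.3, -25.8, 34.1]
orientation: [[0.034, 0.999, -0.011], [0.999, -0.034, 0.0], [-0.0, -0.011, -1.0]]
contact_force: [-14.2, -2.7, -2.1]
finger_gap: 0.3
t: 33.85
tcp_pos: [608.3, -25.8, 34.3]
orientation: [[0.034, 0.999, -0.013], [0.999, -0.034, 0.0], [0.0, -0.013, -1.0]]
contact_force: [-16.0, -2.3, -3.8]
finger_gap: 0.1
t: 34.72
tcp_pos: [600.5, -161.3, 33.2]
orientation: [[0.034, 0.999, 0.001], [0.999, -0.034, -0.001], [-0.001, 0.001, -1.0]]
contact_force: [-0.0, 0.1, -0.4]
finger_gap: 0.3
t: 34.85
tcp_pos: [601.8, -158.7, 33.6]
orientation: [[0.032, 0.999, -0.003], [0.999, -0.032, 0.001], [0.001, -0.003, -1.0]]
contact_force: [-6.4, -4.9, -2.5]
finger_gap: 0.6
t: 34.98
tcp_pos: [602.2, -159.0, 33.9]
orientation: [[0.032, 0.999, -0.005], [0.999, -0.032, 0.001], [0.0, -0.005, -1.0]]
contact_force: [-7.8, -5.2, -1.9]
finger_gap: 0.8
```

```bash
python3 -m inch '[{"x":0.05,"y":0,"z":0.02,"turn":0,"hand":0}]'
python3 -m inch '[{"x":0.05,"y":0,"z":0.02,"turn":0,"hand":0}]'
python3 -m inch '[{"x":0.05,"y":0,"z":0.02,"turn":0,"hand":0}]'
```

```text
t: 35.1
tcp_pos: [602.2, -159.0, 34.1]
orientation: [[0.032, 0.999, -0.008], [0.999, -0.032, 0.001], [0.001, -0.008, -1.0]]
contact_force: [-11.2, -4.8, -1.4]
finger_gap: 0.5
t: 35.22
tcp_pos: [602.3, -159.1, 34.4]
orientation: [[0.033, 0.999, -0.01], [0.999, -0.033, 0.001], [0.001, -0.01, -1.0]]
contact_force: [-14.9, -5.0, -1.2]
finger_gap: 0.2
t: 35.35
tcp_pos: [602.3, -159.1, 34.7]
orientation: [[0.033, 0.999, -0.013], [0.999, -0.033, 0.002], [0.001, -0.013, -1.0]]
contact_force: [-18.1, -5.2, -0.5]
finger_gap: 0.6
```

Both corners stop solidly: left at 608.3 with 16 N, right at 602.3 with 18 N. The difference of 6.0 mm fits the dock's -2° yaw, where square would be about 5. I'll back off and look.

```bash
python3 -m inch '[{"x":-1,"y":0,"z":0,"turn":0,"hand":0},{"x":-1,"y":0,"z":0.5,"turn":0,"hand":0},{"x":-0.5,"y":0,"z":1,"turn":0,"hand":0},{"x":0,"y":0,"z":1,"turn":0,"hand":0},{"x":0,"y":0,"z":0.5,"turn":0,"hand":0}]'
python3 - <<'E'
from h import *
fit(681)
d=snap('scene','s2.png');cv2.imwrite('pics/s2.png',cv2.resize(d['image'][90:270,240:430,::-1],None,fx=3.3,fy=3.3,interpolation=cv2.INTER_CUBIC))
E
```

```text
t: 35.98
tcp_pos: [535.0, -158.4, 127.9]
orientation: [[0.03, 1.0, 0.002], [1.0, -0.03, 0.0], [0.0, 0.002, -1.0]]
contact_force: [0.1, 0.1, 0.4]
finger_gap: 0.4
L n58,52 relyaw -0.2 (side -1.0) ctr [680.4 -96.5] dock [9.3 2.5] bL [618.3 -24.9] bR [ 612.6 -162.8]
R n58,31 relyaw -0.2 (side -0.4) ctr [680.4 -96. ] dock [9.3 3.1] bL [618.3 -24.4] bR [ 612.7 -162.2]
```

View pics/s2.png

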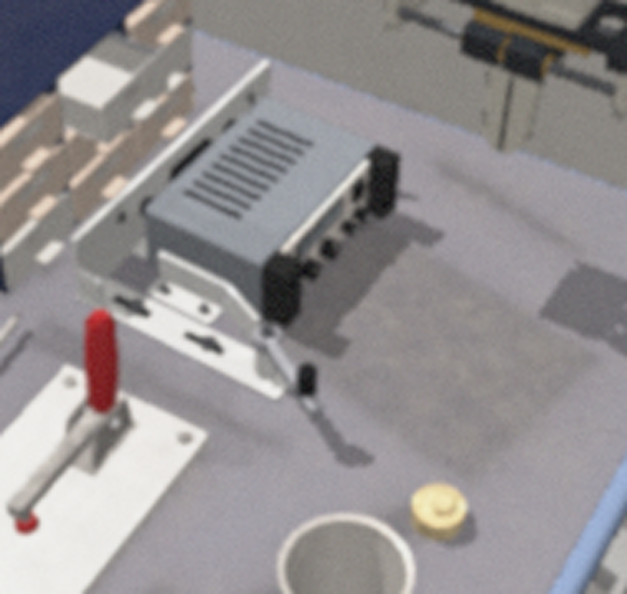

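View pics/cur.png

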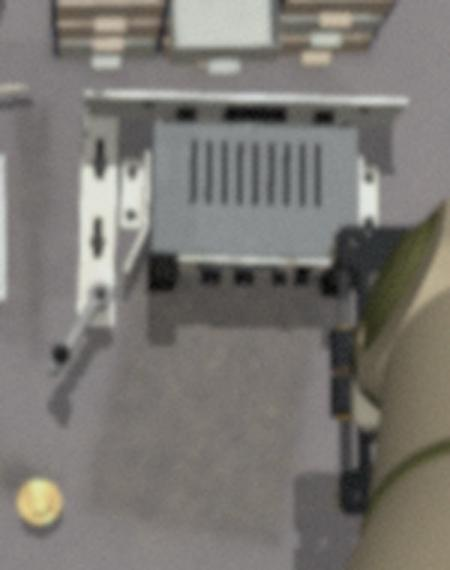

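It shows the supply square to the dock (relative yaw about -0.2°), with its far face over the black buffers at (187,113) and (323,117) and the plug tip hidden. The latch is still open, with its pivot at (100,293) and knob at (60,354). Next is the latch, pushing the knob round from behind with the fingers shut.

```bash
python3 -m inch '[{"x":0.2,"y":1,"z":0,"turn":0,"hand":0},{"x":0.2,"y":1,"z":0,"turn":0,"hand":0},{"x":0.2,"y":1,"z":0,"turn":0,"hand":0},{"x":0.2,"y":1,"z":0,"turn":0,"hand":0},{"x":0.2,"y":1,"z":0,"turn":0,"hand":0},{"x":0.2,"y":1,"z":0,"turn":0,"hand":0},{"x":0.2,"y":1,"z":0,"turn":0,"hand":0},{"x":0.15,"y":0.9,"z":-0.3,"turn":0,"hand":0},{"x":0,"y":0,"z":-1,"turn":0,"hand":0},{"x":0,"y":0,"z":-0.5,"turn":0,"hand":0}]'
python3 -m inch '[{"x":0,"y":0,"z":-0.4,"turn":0,"hand":0},{"x":0,"y":0,"z":0,"turn":0,"hand":0}]'
python3 - <<'E'
from h import *
d=snap('scene','s3.png');cv2.imwrite('pics/s3.png',cv2.resize(d['image'][90:270,240:430,::-1],None,fx=3.3,fy=3.3,interpolation=cv2.INTER_CUBIC))
p=np.array([617,24.6])
for th in range(148,269,10):
    t=np.radians(th);K=p+58*np.array([np.cos(t),np.sin(t)]);tg=np.array([-np.sin(t),np.cos(t)])
    print(th,K.round(1),(K-17*tg).round(1))
E
```

```text
t: 37.33
tcp_pos: [579.7, 77.9, 70.0]
orientation: [[0.031, 1.0, -0.003], [1.0, -0.031, -0.001], [-0.001, -0.003, -1.0]]
contact_force: [0.3, 0.1, -0.1]
finger_gap: 0.6
t: 37.58
tcp_pos: [580.5, 76.6, 59.6]
orientation: [[0.033, 0.999, -0.001], [0.999, -0.033, -0.0], [-0.001, -0.001, -1.0]]
contact_force: [0.2, 0.6, -0.2]
finger_gap: 0.2
148 [567.8  55.3] [576.8  69.8]
158 [563.2  46.3] [569.6  62.1]
168 [560.3  36.7] [563.8  53.3]
178 [559.   26.6] [559.6  43.6]
188 [559.6  16.5] [557.2  33.4]
198 [561.8   6.7] [556.6  22.8]
208 [565.8  -2.6] [557.8  12.4]
218 [571.3 -11.1] [560.8   2.3]
228 [578.2 -18.5] [565.6  -7.1]
238 [586.3 -24.6] [571.8 -15.6]
248 [595.3 -29.2] [579.5 -22.8]
258 [604.9 -32.1] [588.3 -28.6]
268 [615.  -33.4] [598.  -32.8]
```

View pics/s3.png

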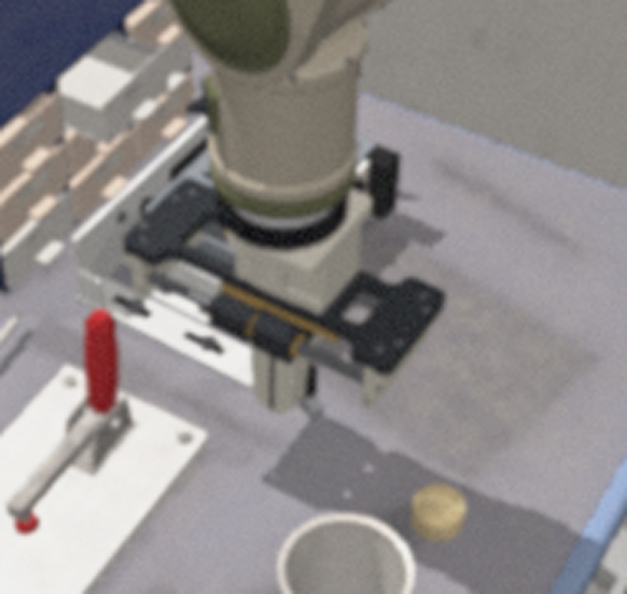

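```bash
python3 -m inch '[{"x":-0.12,"y":-0.23,"z":0,"turn":0,"hand":0},{"x":-0.24,"y":-0.26,"z":0,"turn":0,"hand":0}]'
python3 -m inch '[{"x":-0.19,"y":-0.29,"z":0,"turn":0,"hand":0},{"x":-0.14,"y":-0.32,"z":0,"turn":0,"hand":0}]'
python3 - <<'E'
from h import *
d=snap('scene','s4.png');cv2.imwrite('pics/s4.png',cv2.resize(d['image'][90:270,240:430,::-1],None,fx=3.3,fy=3.3,interpolation=cv2.INTER_CUBIC))
E
```

```text
t: 37.88
tcp_pos: [570.5, 62.2, 61.1]
orientation: [[0.032, 0.999, 0.002], [0.999, -0.032, 0.0], [0.0, 0.002, -1.0]]
contact_force: [1.7, 1.5, -0.5]
finger_gap: 0.3
t: 38.12
tcp_pos: [560.1, 43.5, 60.8]
orientation: [[0.032, 0.999, 0.001], [0.999, -0.032, 0.0], [0.0, 0.001, -1.0]]
contact_force: [2.6, 1.7, 0.5]
finger_gap: 0.7
```

View pics/s4.png

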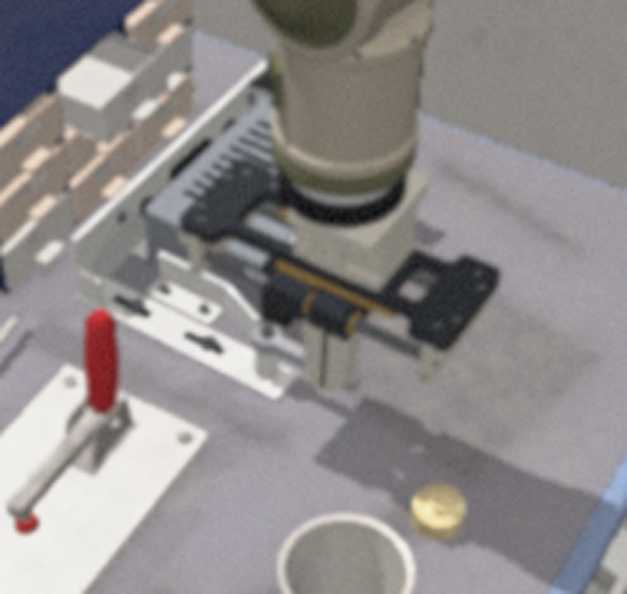

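The latch is turning: the bar now runs along -x, with about 3 N on the finger. I'll go on round the arc.

```bash
python3 -m inch '[{"x":-0.08,"y":-0.34,"z":0,"turn":0,"hand":0},{"x":-0.02,"y":-0.35,"z":0,"turn":0,"hand":0}]'
python3 -m inch '[{"x":0.04,"y":-0.35,"z":0,"turn":0,"hand":0},{"x":0.1,"y":-0.34,"z":0,"turn":0,"hand":0}]'
python3 -m inch '[{"x":0.16,"y":-0.31,"z":0,"turn":0,"hand":0},{"x":0.21,"y":-0.28,"z":0,"turn":0,"hand":0}]'
python3 - <<'E'
from h import *
d=snap('scene','s5.png');cv2.imwrite('pics/s5.png',cv2.resize(d['image'][90:270,240:430,::-1],None,fx=3.3,fy=3.3,interpolation=cv2.INTER_CUBIC))
E
```

```text
t: 38.42
tcp_pos: [557.4, 23.1, 60.5]
orientation: [[0.032, 0.999, 0.0], [0.999, -0.032, 0.0], [0.0, 0.0, -1.0]]
contact_force: [1.4, 1.8, -0.1]
finger_gap: 1.0
t: 38.67
tcp_pos: [562.2, 2.6, 60.5]
orientation: [[0.032, 0.999, 0.001], [0.999, -0.032, 0.0], [0.0, 0.001, -1.0]]
contact_force: [4.0, 5.0, -2.0]
finger_gap: 0.7
t: 38.92
tcp_pos: [571.8, -15.9, 60.2]
orientation: [[0.033, 0.999, -0.002], [0.999, -0.033, -0.0], [-0.0, -0.002, -1.0]]
contact_force: [-1.0, 0.4, -0.6]
finger_gap: 0.6
```

View pics/s5.png

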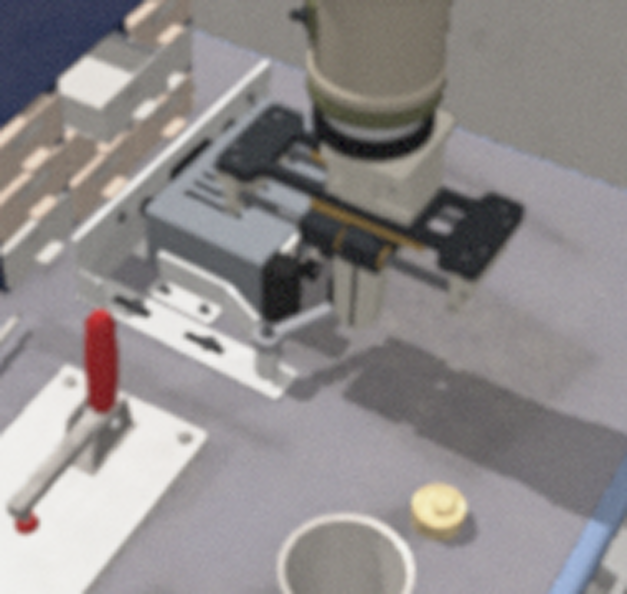

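```bash
python3 -m inch '[{"x":0.26,"y":-0.22,"z":0,"turn":0,"hand":0},{"x":0.15,"y":-0.1,"z":0,"turn":0,"hand":0}]'
python3 -m inch '[{"x":0.15,"y":-0.08,"z":0,"turn":0,"hand":0},{"x":0.15,"y":-0.05,"z":0,"turn":0,"hand":0}]'
python3 -m inch '[{"x":0.1,"y":-0.03,"z":0,"turn":0,"hand":0}]'
python3 -m inch '[{"x":0.1,"y":-0.02,"z":0,"turn":0,"hand":0}]'
```

```text
t: 39.22
tcp_pos: [585.0, -25.1, 60.3]
orientation: [[0.033, 0.999, -0.0], [0.999, -0.033, -0.0], [-0.0, -0.0, -1.0]]
contact_force: [-1.8, 0.7, -0.5]
finger_gap: 0.7
t: 39.48
tcp_pos: [593.9, -28.4, 60.4]
orientation: [[0.032, 0.999, -0.0], [0.999, -0.032, 0.0], [0.0, -0.0, -1.0]]
contact_force: [-1.3, 1.0, -0.3]
finger_gap: 0.7
t: 39.6
tcp_pos: [595.6, -28.8, 60.2]
orientation: [[0.032, 0.999, -0.003], [0.999, -0.032, 0.001], [0.001, -0.003, -1.0]]
contact_force: [-8.3, 4.4, 4.4]
finger_gap: 0.6
t: 39.72
tcp_pos: [595.9, -28.9, 60.0]
orientation: [[0.032, 0.999, -0.008], [0.999, -0.032, 0.002], [0.002, -0.008, -1.0]]
contact_force: [-16.0, 3.9, 11.9]
finger_gap: 0.8
```

```bash
python3 -m inch '[{"x":-0.6,"y":0,"z":0,"turn":0,"hand":0},{"x":-1,"y":0,"z":0.3,"turn":0,"hand":0},{"x":-1,"y":-0.5,"z":1,"turn":0,"hand":0},{"x":-1,"y":-1,"z":1,"turn":0,"hand":0},{"x":0,"y":-1,"z":1,"turn":0,"hand":0},{"x":0,"y":-1,"z":0,"turn":0,"hand":0},{"x":0,"y":-1,"z":0,"turn":0,"hand":0},{"x":0,"y":-1,"z":0,"turn":0,"hand":0},{"x":0,"y":-1,"z":0,"turn":0,"hand":0},{"x":0,"y":0,"z":0,"turn":0,"hand":0}]'
python3 - <<'E'
from h import *
fit(681)
d=dict(np.load('top.npz'));cv2.imwrite('pics/t6.png',cv2.resize(d['image'][130:240,330:450,::-1],None,fx=5,fy=5,interpolation=cv2.INTER_CUBIC))
d=snap('scene','s6.png');cv2.imwrite('pics/s6.png',cv2.resize(d['image'][100:220,250:400,::-1],None,fx=5,fy=5,interpolation=cv2.INTER_CUBIC))
E
```

```text
t: 40.98
tcp_pos: [492.0, -227.6, 159.8]
orientation: [[0.036, 0.999, 0.001], [0.999, -0.036, -0.002], [-0.002, 0.002, -1.0]]
contact_force: [0.1, 1.1, -0.1]
finger_gap: 0.7
L n63,53 relyaw -0.6 (side -0.9) ctr [681.  -95.9] dock [9.9 3.1] bL [619.4 -23.9] bR [ 612.8 -161.8]
R n63,51 relyaw -0.6 (side -0.4) ctr [681.  -95.5] dock [9.9 3.5] bL [619.4 -23.5] bR [ 612.8 -161.3]
```

View pics/t6.png

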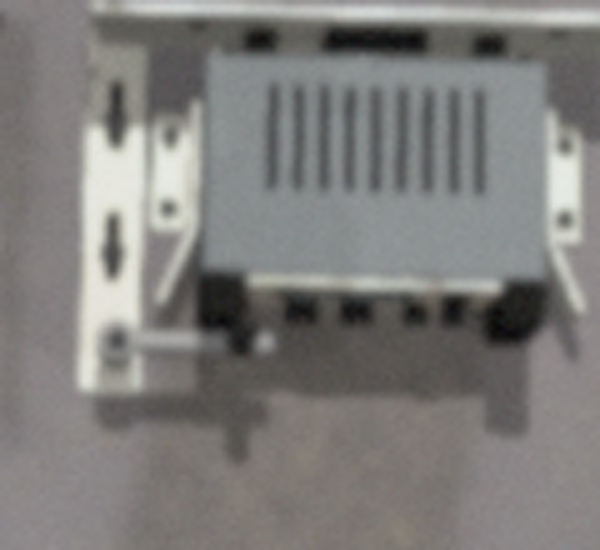

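View pics/s6.png

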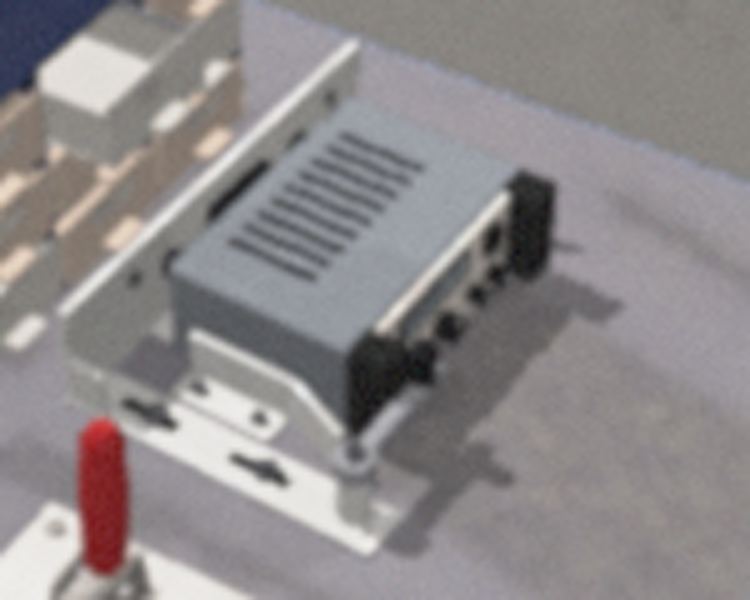

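```bash
python3 - <<'E'
from h import *
d=dict(np.load('top.npz'))
f=lambda x,y,z: ray(d,330+x/5,130+y/5,z)[:2]
p=f(116,341,43);k=f(241,329,65);e=f(265,343,43)
kt=f(241,338,60)
print(p,k,kt,e)
for q in(k,kt,e): print(np.degrees(np.arctan2(*(q-p)[::-1])),np.hypot(*(q-p)))
# plate line directly: bright plate top edge columns
P=cloud(d);Z=P[...,2]
pts=[]
for u in range(355,450):
    q=np.where((Z[118:140,u]>54)&(Z[118:140,u]<70)&(P[118:140,u,0]>752))[0]
    if len(q): pts.append(ray(d,u,118+q.min()-.5,62)[:2])
pts=np.array(pts);c=np.polyfit(pts[:,1],pts[:,0],1);print('plate yaw',-np.degrees(np.arctan(c[0])))
E
```

```text
[616.25442994  24.19804193] [617.40438072 -32.70062362] [614.02630512 -32.96184333] [614.23566007 -45.35256007]
-88.84218096962705 56.91028490639634
-92.2322918708118 57.20329555633674
-91.66259561812515 69.57989414465048
plate yaw -2.6074306428856073
```

The bar lies at about -92° in the world, which is across the left bumper for a dock yaw of about -2.1 to -2.6°. The supply is square and has not moved, the bystanders are untouched, and the arm is clear. I'll check the bystanders in the picture, then hand in.

```bash
python3 - <<'E'
from h import *
d=get_image('top');P=cloud(d)
for n,(a,b,c,e),lo,hi in [('weight',(258,278,322,345),8,40),('beaker',(240,290,255,302),70,110),('jar',(205,240,205,245),55,90)]:
    q=P[a:b,c:e].reshape(-1,3);q=q[(q[:,2]>lo)&(q[:,2]<hi)];print(n,q.min(0).round(),q.max(0).round())
print(read_state()['contact_force'])
hand_in()
E
```

```text
weight [441.  58.   9.] [474.  90.  29.]
beaker [427. 156.  70.] [502. 231.  95.]
jar [532. 290.  55.] [589. 349.  78.]
[-0.32326906 -0.10659898  0.30420633]
the job is handed in; nothing more can be done
```

The supply is home in its dock with the keeper latch swung across its left bumper, and I handed the job in at about 41 s; no verdict was reported.

- **Pushes:** I walked the supply in by turns on the two bumpers only. The highest push reading was 18 N, on the right corner at the end stop. These readings were taken between moves, not continuously.
- **Home:** Both corners stopped dead, the left at 16 N and the right at 18 N. The camera showed it square to within about 0.5°, with the plug tip hidden behind the case. I could not see the plug or the buffers directly, so home rests on the two stops felt and the picture.
- **Latch:** I pushed it round to a hard stop, with the last step reading 16 N sideways and 12 N upward at the finger. The bar then lay at about -92° in the world, which is closed to within the 1–2° I can measure.
- **Bystanders:** The beaker, jar and brass weight read the same positions as at the start. The arm was clear with no contact force.
- **Disagreement:** The camera put the case about 3 mm left of the dock's centre line, though only 2.5 mm is free each side. That fits it resting on the left rail, within the 2 mm calibration.
- **Bar clearance:** The camera also had the closed bar overlapping the bumper face by about 2 mm. The latch reached its closed angle all the same, but by measurement I could not rule out that it stopped against the bumper.

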